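# Feed keyed sample carriers through the hand-cranked chute

### The job

Wind the crank clockwise until the chute's gate is fully shut, then drop every sample carrier standing on the bench into the open upper end of the chute, upright and the right way round, its low foot on the side of the rail, so that it slides on with the foot under the rail and queues behind the gate. When all of them are queued, wind the crank anticlockwise two full turns, all the way to fully open, so that they all run out into the tray, and finally wind it fully shut again; leave the timer, the wash bottle and all else on the bench where they stand.

Things in the scene. Friction and masses are not known exactly. Their poses are not given: they have to be found in the camera images.
- chute: Fixed aluminium feed chute on a grey base; origin on the bench under its middle. It runs down along its own -y, 25 degrees below level; its -x side faces the robot. Downhill: an open loading bay 85 mm long, 176 mm of channel with a steel rail, the gate, then a grey tray on the bench. Channel 31 mm wide inside, floor slippery: a free carrier slides by itself. Up to four queue at the gate.
- chute_drop (a point): Point on the sloping floor in mid loading bay, where to drop a carrier; axes as the chute's. A carrier held level, long side along the slope, first touches with its uphill lower edge when its underside is 9 mm above this point; let go, it settles and slides. The bay's sides with their flared lips rise 16 mm square to the floor, 47 mm apart at the top.
- chute_rail (a point): Upper end of the steel rail, mid channel, on the floor; axes as the chute's. The rail covers the 8 mm of channel next to the -x wall, from 12 to 46 mm above the floor, so only a carrier whose foot points to the chute's -x slides on past here; turned round, its tall body jams against the rail's end and must be lifted out again.
- chute_gate (a point): Point on the channel floor at the gate, mid channel; axes as the chute's. With the gate shut the first queued carrier stops here with its centre 20 mm uphill along the floor and 26 mm off it (7 mm along the chute's own +y, 32 mm higher); the next ones follow 40 mm apart up the slope.
- tray_in (a point): Centre of the tray's inner floor, 32 mm above the bench; inside 100 mm along x and 195 mm along y, the slippery floor falling 15 degrees away from the chute, so that carriers slide to its far end; walls 80 mm high.
- crank (a joint): Crank angle in rad: 0 = gate fully shut, 12.566 (two turns) = gate fully open, at stops; grows anticlockwise seen from above. The gate rises 30 mm a turn and stays where it is left; a carrier passes only after about 1.75 turns. Stands part open at the start. Turning takes about 1.5 N at the knob.
- crank_axis (a point): Point on the crank's vertical axis, at mid-height of its knob (287 mm above the bench); axes as the chute's. The gearbox below it is 104 x 50 mm, its top 249 mm above the bench.
- crank_knob (a point): Centre of the crank's black upright knob, 22 mm across and 46 mm high, free to spin on its pin, 55 mm from the axis. At joint value 0 it lies toward the chute's -x from the axis. The flat crank arm's top is 25 mm below this point.
- carrier_0_mid (a point): Centre of the tall body (26 mm up) of a white plastic sample carrier with a heavy steel sole and a small steel disc on top: body 40 mm along its own x, 18 mm along y, 52 mm high, and a low foot (the sole's ledge) 10 mm wide and 8 mm high along the whole of its +y side. About 115 g. It stands upright on the bench. Two to four carriers are there (others are absent).
- carrier_1_mid (a point): Centre of the tall body (26 mm up) of a white plastic sample carrier with a heavy steel sole and a small steel disc on top: body 40 mm along its own x, 18 mm along y, 52 mm high, and a low foot (the sole's ledge) 10 mm wide and 8 mm high along the whole of its +y side. About 115 g. It stands upright on the bench. Two to four carriers are there (others are absent).
- carrier_2_mid (a point): Centre of the tall body (26 mm up) of a white plastic sample carrier with a heavy steel sole and a small steel disc on top: body 40 mm along its own x, 18 mm along y, 52 mm high, and a low foot (the sole's ledge) 10 mm wide and 8 mm high along the whole of its +y side. About 115 g. It stands upright on the bench. Two to four carriers are there (others are absent).
- carrier_3_mid (a point): Centre of the tall body (26 mm up) of a white plastic sample carrier with a heavy steel sole and a small steel disc on top: body 40 mm along its own x, 18 mm along y, 52 mm high, and a low foot (the sole's ledge) 10 mm wide and 8 mm high along the whole of its +y side. About 115 g. It stands upright on the bench. Two to four carriers are there (others are absent).
- carrier_0: The same carrier, origin on the underside of the tall body.
- carrier_1: The same carrier, origin on the underside of the tall body.
- carrier_2: The same carrier, origin on the underside of the tall body.
- carrier_3: The same carrier, origin on the underside of the tall body.
- timer: Round bench timer, 62 mm, 38 mm high; leave it. Origin under it.
- wash_bottle: White wash bottle with red top, 201 mm high; leave it. Origin on the underside.
Mind the look-alikes: they are no part of the job. What is shaped like the carrier_2 but blue is not meant.

How it is judged:
By the outcome, as a careful person would: the job done as asked, in the order asked, and still so for the second after the job is handed in, with the robot touching nothing.
Of carrier_0, carrier_1, carrier_2, carrier_3 only 2 to 4 are there at a start; the rules pass over those that are not, and their reading is None.
At some moment in a run one of carrier_0, carrier_1, carrier_2, carrier_3 may be knocked a few centimetres aside while the robot is not near it.
It also fails if it takes over 210 s, if anything falls off the work surface, if the arm or the gripper's body presses on something with over 40 N, if the wrist force passes 120 N, or if a joint passes its speed limit or range.

### The arm

A 6-joint arm with a two-finger parallel gripper is mounted at the origin on a cart in front of the work surface, level with it; the furniture and walls round the work are solid. World frame = base frame: x ahead of the robot, y to its left, z up, the work surface at z = 0. Lengths are in m, angles in rad, forces in N, time in s.
With the tool pointing down it reaches from about 0.425 to 0.95 m from the base axis. Payload 14.7 kg.
Tool frame: the origin (TCP) lies midway between the tips of the shut fingers; the grasp point (between the pads) lies hold_point_z behind it (hold_point_z is the distance from the TCP to the grasp point, in m); x points along the fingers, y is the direction in which the jaws open and shut, and the axes are right-handed (so a half turn about x gives the same grasp; the last joint's range is limited). The gripper opens to 85 mm and grips with 20 to 120 N. Pads are 22 mm wide; open, the fingers measure 114 mm over their backs; the gripper's body (76 mm by 85 mm) begins 54 mm behind the grasp point. The pads swing forward as they close: fully open they stand 13 mm farther back than shut.
Start: joints at [-1.15, 0.48, 1.596, -0, 1.065, -0.047], TCP at [0.293, -0.58, 0.231] pointing down, gripper open.
Joint ranges: [-2.75, 2.75], [-0.82, 2.05], [0.23, 2.67], [-1.56, 4.7], [0.09, 2.69], [-2.92, 2.92]. Speed limits (rad/s): [1.89, 1.89, 2.39, 3.01, 3.01, 3.01].

### API

Orientations are given as a rotation vector (axis times angle).
In Python, from bench import * gives the robot as it stands.
- The arm moves only by the shell command python3 -m handwheel 'ROWS'. ROWS is JSON, one flat list of numbers, 7 for each row, row after row: the closure in counts, from 0 (fully open) to 255 (shut), then the shift along the tool's x, y, z in mm, then the turn, a rotation vector about the tool's x, y, z in degrees. A call has 1 to 8 rows; each row is the pose to reach, as a shift and turn from the pose commanded when the call began, along the tool's axes at that moment; what a row does not reach only later rows make up. A row lasts 1/10 s, in which the tool goes at most 50 mm and 8.59 degrees, less where a joint would pass 70% of its speed; a pose out of reach is approached as far as the arm can. A call with a gripper value outside its range is refused whole. The fingers move at their own pace and stop on an object; the grip force is fixed at half the most. Time passes only in rows, so rows that repeat a pose let the fingers close. It gives the time, the measured TCP pose, the force and the opening at its end, in the units of the state.
- read_state(): the state, without advancing time (a new reading comes with each control period).
- read_camera(name): name is "side" or "top"; returns (picture, depth): 400x640x3 uint8, red, green, blue; 400x640 float32, m along the optical axis (not along the pixel's ray), 0 where there is no reading.
- camera_model(name): a dict with "vertical_fov" (degrees; the focal length in pixels is half the picture's height over the tangent of half this angle, whatever the lens; pixels are square), "cx", "cy" (the principal point, pixels), "k1" (the pictures are not rectified: a ray, as slopes to the right and down, at radius r is drawn at 1 + k1 r^2 times it, then the intrinsics apply), "R" (3x3) and "t" (3): a world point X has camera coordinates R X + t. Camera axes: x right, y down, z forward; pixel columns grow to the right and rows downward; lengths in m; the calibration is good to about 2 mm. A picture is of the moment at which its call begins. camera_model takes no time and is no camera call.
- hand_in(): hands the job in, once; it reports no verdict.
Trained networks look in the newest picture that a camera, given by its name, has taken for a name from the list of things; names that differ only in an ending like _2 or _b are one class to them, and where a whole thing is asked for, a point or a joint stands for the part that bears it (a point fixed in the world has none). Each returns a list of dicts, best first, with "conf" (0 to 1); they miss things now and then, are a little off and sometimes report something else, mostly with a low value. They report only what shows in the picture. A call takes as long as a camera call. They do not tell look-alikes from the thing itself.
- search_frame(camera, thing): "location" ([column, row] in pixels, amid what is visible of it).
- spot_point(camera, thing): "location" ([column, row] in pixels: a listed point, or the origin of a listed thing).
The state is a dict: "t": time; "joints": joint angles; "qvel": joint speeds; "effort": joint torques, N m; "ee_pos": TCP position; "eef_rot": TCP orientation; "contact_force": force on the tool from outside, world axes, zero at the start; "moment": the same for the moment, N m; "width": finger opening in m.
Only numpy, scipy, OpenCV 4.12 (cv2) and the standard library are available. Lean on these libraries where they do the work, as an engineer would, in place of code of your own. Each camera call takes 0.05 s, during which the arm holds its last target.

## Working session

There is one attempt and no reset: what is moved stays moved. The work goes in short steps, Python scripts to look and compute and a shell command to move; the robot and the scene stay as the last step left them, time stands still between calls to the robot, and variables do not carry over. Pictures are saved under pics/ and viewed, and the job is handed in when it is done.

```bash
ls; mkdir -p pics; python3 - <<'E'
from bench import *
import cv2
s=read_state(); print(s)
for n in("side","top"):
    p,d=read_camera(n); cv2.imwrite(f"pics/{n}0.png",p[:,:,::-1]); m=camera_model(n); print(n,m)
    import numpy as np
    print("pos",-np.array(m["R"]).T@np.array(m["t"]))
E
```

```text
pics
{'t': 0.0, 'joints': array([-1.14956302e+00,  4.80843025e-01,  1.59686745e+00,  4.14560438e-05,
        1.06509609e+00, -4.65663108e-02]), 'qvel': array([ 0.00051311,  0.00024761, -0.00041048, -0.00051044, -0.00134683,
        0.0007947 ]), 'effort': array([ 1.69363775e-04, -9.50647831e+01, -4.30180657e+01,  1.02443541e-04,
        1.21453332e-02,  6.04362435e-05]), 'ee_pos': array([ 0.29298319, -0.57976681,  0.23066752]), 'eef_rot': array([ 1.96126208,  0.46852593, -1.96164611]), 'contact_force': array([-0.40566052,  0.0945639 , -0.30001022]), 'moment': array([-0.03520562,  0.01593599, -0.04178791]), 'width': 0.0851435306600047}
side {'vertical_fov': 50.257039337532404, 'cx': 316.58593823202983, 'cy': 200.45779235248253, 'k1': -0.09221673596150541, 'R': array([[-0.97542216, -0.21964572, -0.01753208],
       [-0.12986198,  0.63733123, -0.7595688 ],
       [ 0.17800977, -0.73862349, -0.65019064]]), 't': array([0.46944519, 0.27828811, 1.1259952 ])}
pos [0.29360814 0.75743642 0.95172084]
top {'vertical_fov': 57.947566340814426, 'cx': 327.07625323773306, 'cy': 197.59839469498849, 'k1': -0.020670221226044342, 'R': array([[-0.00681237, -0.9999646 , -0.00493878],
       [-0.99590761,  0.00722967, -0.09008754],
       [ 0.09012006,  0.00430486, -0.99592161]]), 't': array([-0.09961095,  0.5360913 ,  1.02211161])}
pos [ 0.44110606 -0.10788323  1.06574622]
```

View pics/side0.png

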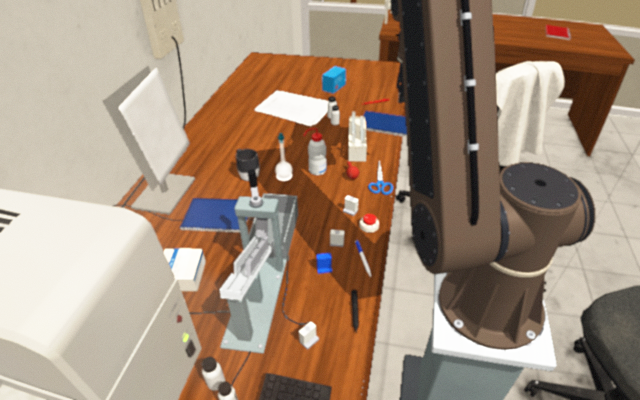

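View pics/top0.png

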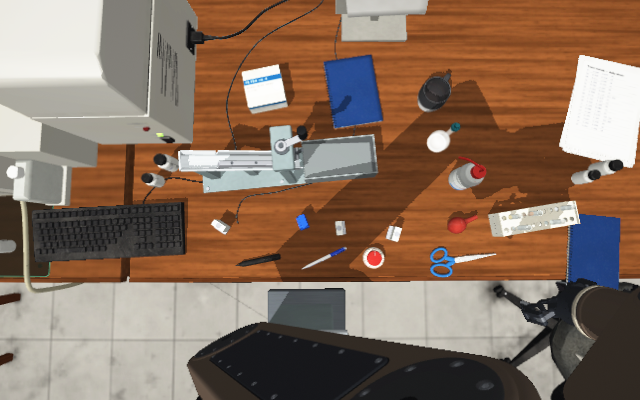

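The side view shows the chute at (255,260) and white carriers at (308,334), (337,238), (351,205), with a blue look-alike at (323,263). In the top view the carriers are at (220,226), (340,228), (395,233), the blue one is at (302,221), and the crank is at about (290,143).

```bash
cat > h.py <<'E'
from bench import *
import numpy as np, cv2
from scipy.spatial.transform import Rotation as Ro
def K(m):
    f=200/np.tan(np.radians(m["vertical_fov"])/2); return f
def proj(n,X):
    m=camera_model(n); c=np.atleast_2d(X)@np.array(m["R"]).T+m["t"]; s=c[:,:2]/c[:,2:]
    r2=(s**2).sum(1,keepdims=True); s=s*(1+m["k1"]*r2); return s*K(m)+[m["cx"],m["cy"]]
def ray(n,px):
    m=camera_model(n); d=(np.atleast_2d(px)-[m["cx"],m["cy"]])/K(m); s=d.copy()
    for _ in range(20): s=d/(1+m["k1"]*(s**2).sum(1,keepdims=True))
    R=np.array(m["R"]); v=np.c_[s,np.ones(len(s))]@R; o=-R.T@m["t"]; return o,v  # v scaled with depth 1
def atz(n,px,z):
    o,v=ray(n,px); return o+v*((z-o[2])/v[:,2])[:,None]
def cloud(n,d):
    h,w=d.shape; u,v=np.meshgrid(np.arange(w),np.arange(h)); o,r=ray(n,np.c_[u.ravel(),v.ravel()])
    P=o+r*d.reshape(-1,1); return P.reshape(h,w,3)
E
python3 - <<'E'
from h import *
z=dict(crank_knob=.287,crank_axis=.287,carrier_0_mid=.026,chute_drop=None,chute_rail=None,chute_gate=None,tray_in=.032,chute=0,timer=0,wash_bottle=0)
for n in("top","side"):
    p,d=read_camera(n); np.save(f"d_{n}.npy",d); np.save(f"p_{n}.npy",p)
    P=cloud(n,d)
    for k,zz in z.items():
        for r in spot_point(n,k)[:6]:
            if r["conf"]<.15: continue
            u,v=r["location"]; 
            print(n,k,np.round([u,v],1),round(r["conf"],2),"atz",None if zz is None else atz(n,[u,v],zz)[0].round(4),"depth",P[int(round(v)),int(round(u))].round(3))
E
```

```text
top crank_knob [303.9 130.3] 0.91 atz [ 0.6609 -0.0544  0.287 ] depth [ 0.655 -0.056  0.311]
top crank_axis [279.9 141.3] 0.69 atz [ 0.6366 -0.0016  0.287 ] depth [0.642 0.001 0.267]
top carrier_0_mid [397.8 232.3] 0.72 atz [ 0.4339 -0.3054  0.026 ] depth [ 0.435 -0.3    0.057]
top carrier_0_mid [340.9 160.2] 0.31 atz [ 0.6445 -0.1445  0.026 ] depth [ 0.644 -0.145  0.03 ]
top chute_rail [216.5 157.3] 0.74 atz None depth [0.627 0.176 0.169]
top chute_rail [221.  226.1] 0.67 atz None depth [0.455 0.195 0.05 ]
top chute_rail [341.3 159.8] 0.36 atz None depth [ 0.644 -0.145  0.03 ]
top chute_rail [252.4 167.1] 0.16 atz None depth [0.606 0.09  0.142]
top chute_gate [281.6 161.5] 0.78 atz None depth [ 0.597 -0.002  0.25 ]
top chute_gate [337.4 229. ] 0.18 atz None depth [ 0.444 -0.131  0.057]
top tray_in [339.8 161.6] 0.86 atz [ 0.6392 -0.141   0.032 ] depth [ 0.638 -0.142  0.031]
top tray_in [214.7 158. ] 0.65 atz [0.6529 0.2232 0.032 ] depth [0.626 0.18  0.164]
top tray_in [338.3 231.1] 0.27 atz [ 0.4386 -0.1347  0.032 ] depth [ 0.439 -0.133  0.052]
top chute [254.2 168.6] 0.62 atz [0.62
[... 1007 characters left out ...]
ne depth [0.608 0.076 0.157]
side chute_gate [348.9 202.9] 0.22 atz None depth [ 0.437 -0.289  0.038]
side chute_gate [307.6 340.1] 0.2 atz None depth [0.454 0.216 0.02 ]
side tray_in [272.9 228.5] 0.83 atz [ 0.6485 -0.1303  0.032 ] depth [0.591 0.013 0.182]
side chute [257.5 299.2] 0.77 atz [0.6211 0.112  0.    ] depth [0.612 0.126 0.022]
side chute [370.5 228.1] 0.47 atz [ 0.356  -0.2259  0.    ] depth [ 0.356 -0.207  0.019]
side timer [368.9 228.3] 0.73 atz [ 0.3609 -0.224   0.    ] depth [ 0.359 -0.203  0.022]
side timer [260.7 247.5] 0.37 atz [ 0.6731 -0.0738  0.    ] depth [0.609 0.066 0.158]
side wash_bottle [314.2 174.6] 0.68 atz [ 0.5951 -0.4654  0.    ] depth [ 0.595 -0.463 -0.   ]
```

```bash
python3 - <<'E'
from h import *
p=np.load("p_top.npy"); c=p[110:280,160:420]; cv2.imwrite("pics/topz.png",cv2.resize(c,None,fx=3,fy=3,interpolation=cv2.INTER_CUBIC)[:,:,::-1])
p=np.load("p_side.npy"); c=p[150:370,180:400]; cv2.imwrite("pics/sidez.png",cv2.resize(c,None,fx=2.7,fy=2.7,interpolation=cv2.INTER_CUBIC)[:,:,::-1])
E
```

```text
(no output)
```

View pics/topz.png

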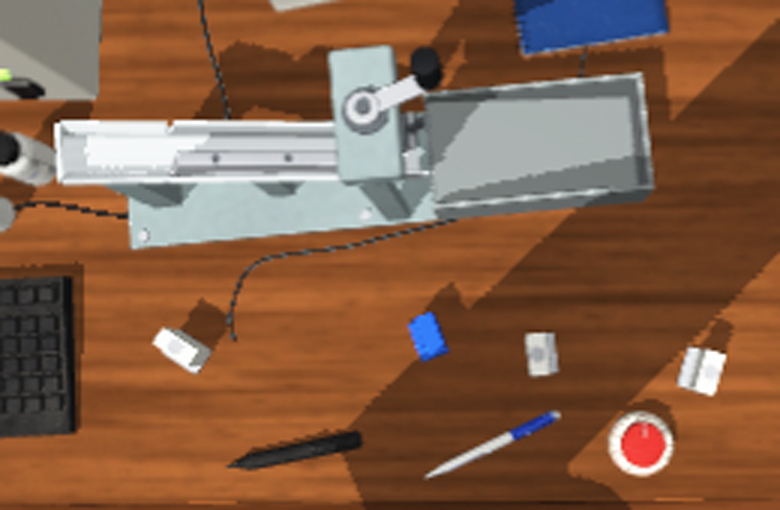

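View pics/sidez.png

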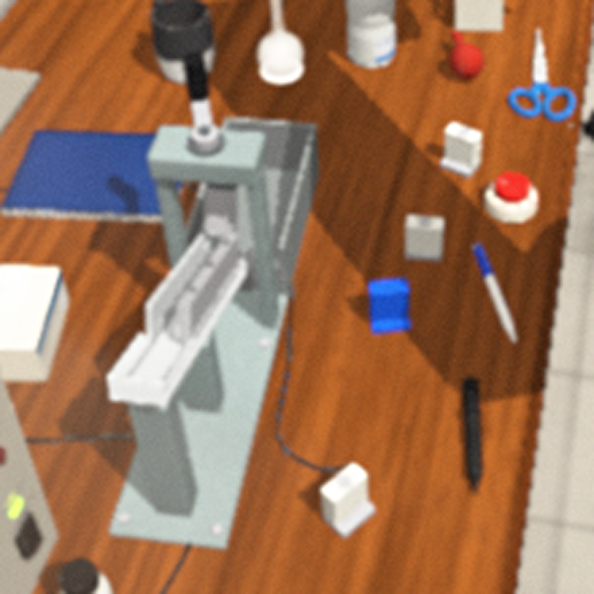

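```bash
python3 - <<'E'
from h import *
d=np.load("d_top.npy");P=cloud("top",d);p=np.load("p_top.npy").astype(int)
def rect(mask,l):
    mask=cv2.morphologyEx(mask.astype(np.uint8),cv2.MORPH_OPEN,np.ones((2,2)))
    Q=P[mask>0][:,:2]
    r=cv2.minAreaRect((Q*1000).astype(np.float32)); print(l,len(Q),np.round(r[0],1),np.round(r[1],1),round(r[2],2),"z",P[mask>0][:,2].mean().round(4))
x,y,z=P[...,0],P[...,1],P[...,2]
reg=(x>.5)&(x<.8)&(y>-.3)&(y<.35)
rect(reg&(z>.240)&(z<.258)&(y<.05)&(y>-.06),"gearbox")
rect((x>.53)&(x<.75)&(z<.02)&(z>.006)&(y<.3)&(y>-.1)&(p.sum(2)>250)&(abs(p[...,0]-p[...,2])<40),"base")
# bench z
print("bench z", np.median(z[230:250,240:290]), z[230:250,240:290].std())
# tray rim z ~?
m=reg&(y<-.03)&(z>.06)&(z<.13); print("tray rim z",np.percentile(z[m],[5,50,95])); rect(m,"trayrim")
# section along chute
for yy in np.arange(.26,-.26,-.02):
    s=(abs(y-yy)<.004)&(x>.52)&(x<.75)
    o=np.argsort(x[s]); print(round(yy,2),[f"{a:.3f}:{b:.3f}" for a,b in zip(x[s][o][::3],z[s][o][::3]) if b>.02])
E
```

```text
gearbox 809 [586.  -18.5] [332.9  71.8] 19.49 z 0.2514
base 614 [590.6  48.2] [389.3 187.9] 72.0 z 0.0087
bench z 0.001014588283568596 0.06723357235439695
tray rim z [0.06073207 0.07874119 0.0831519 ]
trayrim 556 [ 578.8 -158.5] [254.9 225.9] 9.46 z 0.0671
0.26 ['0.611:0.203']
0.24 ['0.588:0.211', '0.590:0.212', '0.593:0.208', '0.594:0.204', '0.595:0.046', '0.595:0.117', '0.596:0.132', '0.596:0.207', '0.596:0.021', '0.596:0.077', '0.596:0.204', '0.600:0.196', '0.602:0.198', '0.603:0.192', '0.605:0.194', '0.608:0.194', '0.610:0.194', '0.612:0.197', '0.614:0.190', '0.616:0.192', '0.618:0.194', '0.619:0.189', '0.621:0.191', '0.623:0.194', '0.624:0.200', '0.626:0.191', '0.628:0.194', '0.628:0.204', '0.630:0.210', '0.631:0.203', '0.633:0.206', '0.634:0.210', '0.637:0.210', '0.637:0.208']
0.22 ['0.589:0.202', '0.589:0.200', '0.592:0.201', '0.595:0.197', '0.597:0.035', '0.597:0.071', '0.597:0.122', '0.597:0.121', '0.597:0.136', '0.597:0.086', '0.597:0.048', '0.598:0.066', '0.598:0.100', '0.598:0.062', '0.602:0.183', '0.605:0.183', '0.607:0.183', '0.609:0.185', '0.612:0.185', '0.615:0.183', 
[... 10754 characters left out ...]
701:0.049', '0.702:0.081', '0.702:0.078', '0.705:0.079']
-0.22 ['0.597:0.050', '0.597:0.045', '0.598:0.080', '0.600:0.082', '0.702:0.069', '0.702:0.046', '0.702:0.033', '0.702:0.032', '0.703:0.065', '0.704:0.082', '0.707:0.080']
-0.24 ['0.598:0.074', '0.599:0.037', '0.599:0.054', '0.600:0.081', '0.603:0.082', '0.605:0.085', '0.608:0.080', '0.612:0.062', '0.615:0.041', '0.616:0.069', '0.618:0.044', '0.619:0.069', '0.620:0.045', '0.622:0.068', '0.623:0.047', '0.624:0.072', '0.626:0.078', '0.629:0.077', '0.630:0.082', '0.631:0.033', '0.634:0.081', '0.635:0.060', '0.636:0.080', '0.639:0.081', '0.642:0.083', '0.644:0.082', '0.647:0.082', '0.651:0.078', '0.656:0.082', '0.664:0.084', '0.673:0.081']
```

```bash
python3 - <<'E'
from h import *
import bench
print([k for k in dir(bench) if not k.startswith('_')], getattr(bench,'hold_point_z',None))
s=read_state(); print("tool axes (cols world)\n",Ro.from_rotvec(s["eef_rot"]).as_matrix().round(3))
for n in("top","side"):
    P=cloud(n,np.load(f"d_{n}.npy"));x,y,z=P[...,0],P[...,1],P[...,2];p=np.load(f"p_{n}.npy").astype(int)
    m=(x>.55)&(x<.75)&(abs(y)<.12)&(z>.28)&(z<.33)
    print(n,"knob px",m.sum(),P[m].mean(0).round(4),[np.percentile(P[m][:,i],[5,95]).round(3) for i in range(3)])
    mt=m&(z>.303); print(" top",mt.sum(),P[mt].mean(0).round(4))
    g=(x>.57)&(x<.70)&(y>-.07)&(y<.06)&(z>.244)&(z<.256)
    print(" gbox y per x:",[(round(a,2),np.percentile(y[g&(abs(x-a)<.004)],[2,98]).round(4)) for a in(.59,.60,.61,.67,.68)])
    for a in [(.453,.21),(.445,-.13),(.435,-.295)]:
        m=(np.hypot(x-a[0],y-a[1])<.045)&(z>.004)
        t=m&(z>.042)&(z<.06)
        r=cv2.minAreaRect((P[t][:,:2]*1000).astype(np.float32)); print(n,a,"top n",t.sum(),P[t].mean(0).round(4),np.round(r[0],1),np.round(r[1],1),round(r[2],1))
print(atz("top",[281,145.7],.268))
im=np.load("p_top.npy")
t=[cv2.resize(im[v-16:v+16,u-16:u+16],(256,256),interpolation=cv2.INTER_CUBIC) for u,v in((221,227),(341,228),(395,233))]
im=np.load("p_side.npy")
b=[cv2.resize(im[v-16:v+16,u-16:u+16],(256,256),interpolation=cv2.INTER_CUBIC) for u,v in((308,334),(337,238),(351,205))]
cv2.imwrite("pics/carr.png",np.vstack([np.hstack(t),np.hstack(b)])[:,:,::-1])
E
```

```text
['PlanningError', 'camera_model', 'hand_in', 'hold_point_z', 'read_camera', 'read_state', 'search_frame', 'spot_point'] 0.0187
tool axes (cols world)
 [[-0.     0.451 -0.893]
 [ 0.    -0.893 -0.451]
 [-1.    -0.    -0.   ]]
top knob px 111 [ 0.6533 -0.0514  0.3053] [array([0.646, 0.664]), array([-0.06 , -0.042]), array([0.285, 0.312])]
 top 83 [ 0.655 -0.051  0.31 ]
 gbox y per x: [(0.59, array([-0.0289,  0.0191])), (0.6, array([-0.0269,  0.019 ])), (0.61, array([-0.0265,  0.0216])), (0.67, array([-0.0218,  0.0269])), (0.68, array([-0.021 ,  0.0258]))]
top (0.453, 0.21) top n 104 [0.4576 0.2014 0.0521] [457.5 202.3] [40.4 18.3] 57.1
top (0.445, -0.13) top n 93 [ 0.4481 -0.1368  0.0531] [ 448. -137.] [39.4 17.9] 6.3
top (0.435, -0.295) top n 96 [ 0.4309 -0.2962  0.0527] [ 430.7 -296.8] [17.3 39.1] 71.9
side knob px 117 [ 0.6546 -0.0434  0.2999] [array([0.647, 0.664]), array([-0.054, -0.037]), array([0.283, 0.312])]
 top 58 [ 0.6556 -0.0455  0.309 ]
 gbox y per x: [(0.59, array([-0.0255,  0.023 ])), (0.6, array([-0.0246,  0.0236])), (0.61, array([-0.0221,  0.0251])), (0.67, array([-0.0163,  0.0298])), (0.68, array([-0.0135,  0.032 ]))]
side (0.453, 0.21) top n 145 [0.458  0.207  0.0515] [458.4 205. ] [41.5 20.2] 59.0
side (0.445, -0.13) top n 92 [ 0.4489 -0.131   0.0509] [ 449.3 -133.1] [39.  21.8] 9.3
side (0.435, -0.295) top n 74 [ 0.4312 -0.2915  0.0511] [ 431.7 -292.2] [23.7 40.7] 69.5
[[ 0.63129329 -0.00156198  0.268     ]]
```

View pics/carr.png

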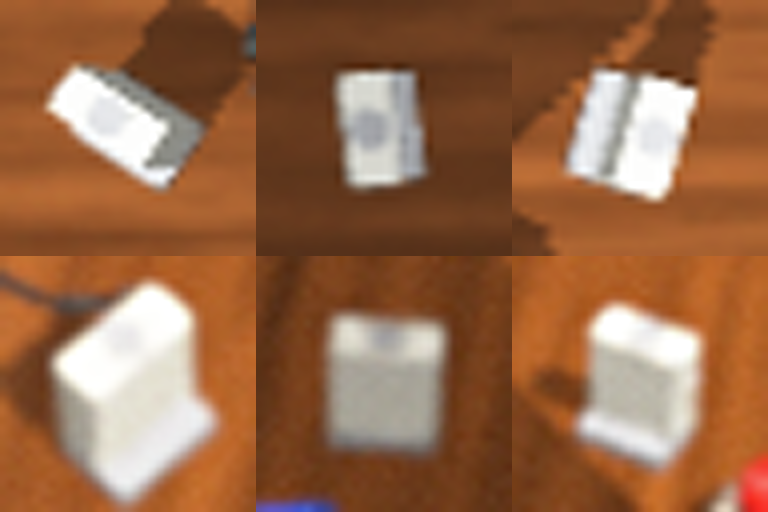

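Two cameras agree to about 5 mm in y, so I use the mean. The feet point as follows: A (y≈.205) toward -x+y, B (y≈-.135) toward -y, C (y≈-.294) toward +y. I'll write a helper that converts a world goal into row values.

```bash
cat >> h.py <<'E'
def goal(x,y,z,psi,lab=""):
    s=read_state(); R=Ro.from_rotvec(s["eef_rot"]).as_matrix()
    a=np.radians(psi); T=np.c_[[0,0,-1],[np.cos(a),np.sin(a),0],[np.sin(a),-np.cos(a),0]]
    d=R.T@(np.array([x,y,z])-s["ee_pos"])*1000; r=np.degrees(Ro.from_matrix(R.T@T).as_rotvec())
    print(lab,"shift",d.round(1),"turn",r.round(1))
def st():
    s=read_state(); R=Ro.from_rotvec(s["eef_rot"]).as_matrix()
    print("t",round(s["t"],2),"pos",s["ee_pos"].round(4),"psi",round(np.degrees(np.arctan2(R[1,1],R[0,1])),1),"tilt",R[:,0].round(3),"F",s["contact_force"].round(1),"w",round(s["width"],4),"j",s["joints"].round(2))
E
python3 - <<'E'
from h import *
st(); goal(.655,-.048,.36,4.9)
for n in("side",):
    P=cloud(n,np.load(f"d_{n}.npy"));x,y,z=P[...,0],P[...,1],P[...,2]
    for a in [(.458,.205),(.4485,-.135),(.431,-.294)]:
        m=(np.hypot(x-a[0],y-a[1])<.04)&(z>.006)&(z<.012); print(a,m.sum(),P[m].mean(0).round(4))
E
```

```text
t 1.2 pos [ 0.2931 -0.5801  0.2313] psi -63.2 tilt [-0.  0. -1.] F [ 0.6 -0.7 -0. ] w 0.0856 j [-1.15  0.48  1.6   0.    1.07 -0.05]
 shift [-128.7 -311.8 -563. ] turn [-68.1  -0.    0. ]
(0.458, 0.205) 71 [0.4474 0.212  0.0089]
(0.4485, -0.135) 26 [ 0.4469 -0.124   0.0086]
(0.431, -0.294) 40 [ 0.4332 -0.2831  0.0086]
```

```bash
python3 -m handwheel '[0,-120,0,0,0,0,0, 0,-129,-40,-70,-8.5,0,0, 0,-129,-80,-140,-17,0,0, 0,-129,-115,-210,-25.5,0,0, 0,-129,-155,-280,-34,0,0, 0,-129,-195,-350,-42.5,0,0, 0,-129,-230,-420,-51,0,0, 0,-129,-270,-490,-59.5,0,0]'; python3 - <<'E'
from h import *
st(); goal(.655,-.048,.36,4.9)
P=cloud("top",np.load("d_top.npy"));x,y,z=P[...,0],P[...,1],P[...,2]
m=(np.hypot(x-.448,y+.137)<.04)&(z>.005)&(z<.014); print(m.sum(),P[m].mean(0).round(4))
E
```

```text
t: 2.0
ee_pos: [0.4807, -0.3043, 0.3538]
eef_rot: [1.252, 1.18, -1.252]
contact_force: [1.4, 0.2, 0.8]
width: 0.0854
t 2.0 pos [ 0.4807 -0.3043  0.3538] psi -3.4 tilt [ 0.001 -0.    -1.   ] F [1.4 0.2 0.8] w 0.0854 j [-0.62  0.26  1.62  0.    1.26 -0.56]
 shift [  -6.2  158.9 -266.1] turn [-8.3  0.  -0. ]
50 [ 0.4506 -0.1487  0.0084]
```

```bash
python3 -m handwheel '[0,0,0,0,0,0,0]'; python3 - <<'E'
from h import *
st(); goal(.655,-.048,.36,4.9)
E
```

```text
t: 2.1
ee_pos: [0.4827, -0.3014, 0.3538]
eef_rot: [1.25, 1.183, -1.248]
contact_force: [0.3, 0.2, 0.6]
width: 0.0854
t 2.1 pos [ 0.4827 -0.3014  0.3538] psi -3.1 tilt [ 0.001  0.001 -1.   ] F [0.3 0.2 0.6] w 0.0854 j [-0.61  0.26  1.62  0.    1.26 -0.56]
 shift [  -5.7  158.3 -262.4] turn [-8.  -0.1 -0.1]
```

```bash
python3 -m handwheel '[0,-5,158,-262,-8,0,0, 0,-5,158,-262,-8,0,0, 0,-5,158,-262,-8,0,0, 0,-5,158,-262,-8,0,0, 0,-5,158,-262,-8,0,0, 0,-5,158,-262,-8,0,0, 0,-5,158,-262,-8,0,0, 0,-5,158,-262,-8,0,0]'; python3 - <<'E'
from h import *
st(); goal(.655,-.048,.276,4.9)
for n in("side","top"):
    p,d=read_camera(n); cv2.imwrite(f"pics/{n}1.png",np.ascontiguousarray(cv2.resize(p[80:280,180:400],None,fx=2.7,fy=2.7)[:,:,::-1]))
E
```

```text
t: 2.9
ee_pos: [0.6549, -0.0538, 0.3578]
eef_rot: [1.152, 1.245, -1.153]
contact_force: [-0.3, -1.4, -0.6]
width: 0.0852
t 2.9 pos [ 0.6549 -0.0538  0.3578] psi 4.4 tilt [-0.001 -0.    -1.   ] F [-0.3 -1.4 -0.6] w 0.0852 j [-0.13  0.4   1.41 -0.    1.33 -0.2 ]
 shift [81.8  0.6 -5.7] turn [-0.5  0.   0. ]
```

View pics/side1.png

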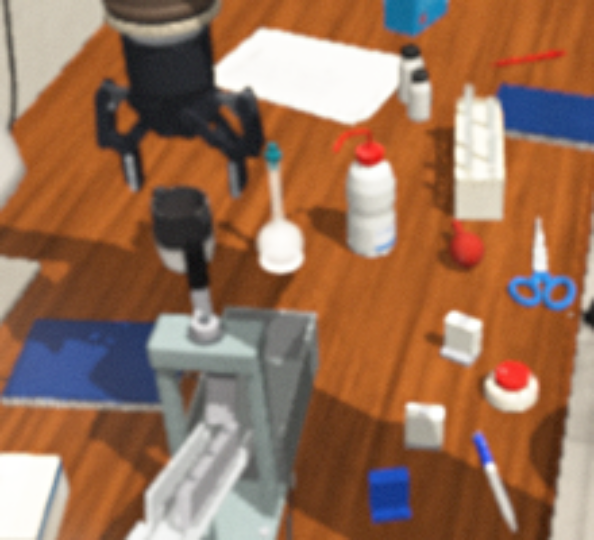

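The side view shows the open gripper above and behind the knob, straddling it along x. I'll re-read the settled pose.

```bash
python3 -m handwheel '[0,40,0,0,-0.5,0,0, 0,80,0,0,-0.5,0,0, 0,80,0,0,-0.5,0,0, 0,80,0,0,-0.5,0,0]'; python3 - <<'E'
from h import *
st(); goal(.655,-.048,.276,4.9)
E
```

```text
t: 3.4
ee_pos: [0.654, -0.0561, 0.2791]
eef_rot: [1.148, 1.247, -1.149]
contact_force: [0.4, -0.5, 0.9]
width: 0.0854
t 3.4 pos [ 0.654  -0.0561  0.2791] psi 4.7 tilt [-0.001 -0.    -1.   ] F [ 0.4 -0.5  0.9] w 0.0854 j [-0.13  0.45  1.52 -0.    1.17 -0.21]
 shift [ 3.1  1.6 -8. ] turn [-0.2  0.   0. ]
```

```bash
python3 -m handwheel '[0,2,1.5,-8,0,0,0, 0,2,1.5,-8,0,0,0, 255,2,1.5,-8,0,0,0, 255,2,1.5,-8,0,0,0, 255,2,1.5,-8,0,0,0, 255,2,1.5,-8,0,0,0, 255,2,1.5,-8,0,0,0, 255,2,1.5,-8,0,0,0]'; python3 - <<'E'
from h import *
st()
E
```

```text
t: 4.2
ee_pos: [0.6553, -0.0467, 0.2765]
eef_rot: [1.147, 1.248, -1.147]
contact_force: [-1.4, 0.0, 4.4]
width: 0.0204
t 4.2 pos [ 0.6553 -0.0467  0.2765] psi 4.8 tilt [ 0. -0. -1.] F [-1.4  0.   4.4] w 0.0204 j [-0.12  0.45  1.53 -0.    1.16 -0.2 ]
```

```bash
python3 -m handwheel '[255,0,-13.6,3,0,0,0, 255,0,-28,2.4,0,0,0, 255,0,-41.6,-2,0,0,0, 255,0,-53.8,-9.7,0,0,0, 255,0,-53.8,-9.7,0,0,0]'; python3 - <<'E'
from h import *
st()
p,d=read_camera("top"); cv2.imwrite(f"pics/top2.png",np.ascontiguousarray(cv2.resize(p[80:280,180:400],None,fx=2.7,fy=2.7)[:,:,::-1]))
st()
E
```

```text
t: 4.7
ee_pos: [0.5998, -0.0409, 0.2766]
eef_rot: [1.147, 1.248, -1.147]
contact_force: [-2.6, -0.9, 1.1]
width: 0.0203
t 4.7 pos [ 0.5998 -0.0409  0.2766] psi 4.8 tilt [-0.  0. -1.] F [-2.6 -0.9  1.1] w 0.0203 j [-0.12  0.37  1.66  0.    1.11 -0.2 ]
t 4.75 pos [ 0.6004 -0.0413  0.2766] psi 4.8 tilt [-0. -0. -1.] F [-2.7 -1.9  3. ] w 0.0207 j [-0.12  0.37  1.66 -0.    1.11 -0.2 ]
```

View pics/top2.png

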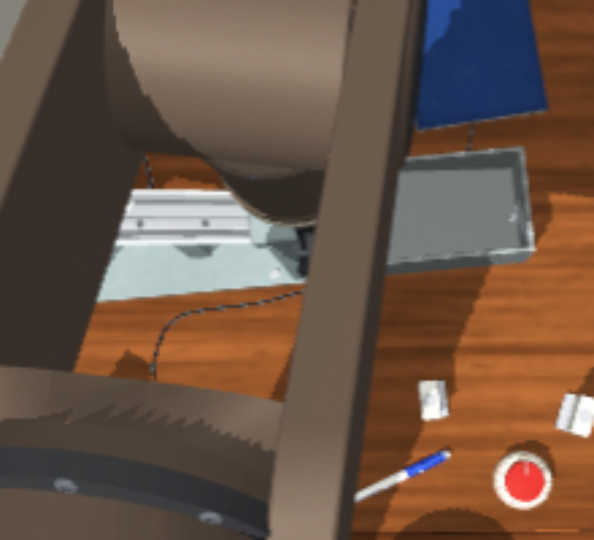

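The arm covers the crank in the top view. The forces are low, so the knob is following. I'll go on toward the -x position and feel for the stop.

```bash
python3 -m handwheel '[255,0,-9.7,-10.6,0,0,0, 255,0,-16.3,-23.3,0,0,0, 255,0,-19.4,-37.3,0,0,0, 255,0,-19.6,-42.1,0,0,0,255,0,-19.6,-42.1,0,0,0,255,0,-19.6,-44.1,0,0,0,255,0,-19.6,-44.1,0,0,0]'; python3 - <<'E'
from h import *
st()
E
python3 -m handwheel '[255,0,0,-2,0,0,0,255,0,0,-2,0,0,0]'
```

```text
t: 5.45
ee_pos: [0.5776, 0.0007, 0.2764]
eef_rot: [1.147, 1.248, -1.148]
contact_force: [-7.3, -0.1, 8.7]
width: 0.0208
t 5.45 pos [0.5776 0.0007 0.2764] psi 4.8 tilt [-0.001 -0.    -1.   ] F [-7.3 -0.1  8.7] w 0.0208 j [-0.05  0.34  1.71 -0.    1.1  -0.14]
t: 5.65
ee_pos: [0.5775, 0.0026, 0.2764]
eef_rot: [1.147, 1.248, -1.148]
contact_force: [-6.1, 0.8, 8.7]
width: 0.0203
```

```bash
python3 -m handwheel '[255,0,0.2,-3,0,0,0,255,0,0.2,-3,0,0,0]'; python3 -m handwheel '[255,0,0.5,-3,0,0,0,255,0,0.5,-3,0,0,0]'
```

```text
t: 5.85
ee_pos: [0.5775, 0.0057, 0.2764]
eef_rot: [1.147, 1.248, -1.148]
contact_force: [-6.0, 0.7, 7.7]
width: 0.0204
t: 6.05
ee_pos: [0.5778, 0.0087, 0.2764]
eef_rot: [1.147, 1.248, -1.148]
contact_force: [-5.7, 2.0, 8.4]
width: 0.0205
```

No stop and no resisting force at this angle, so the crank started more than one turn open (about 469°). I'll continue clockwise for another turn.

```bash
python3 -m handwheel '[255,0,6.3,-17.9,0,0,0, 255,0,18.5,-32.5,0,0,0, 255,0,35,-42.1,0,0,0, 255,0,53.7,-45.4,0,0,0, 255,0,72.5,-42.1,0,0,0, 255,0,89,-32.5,0,0,0, 255,0,101.2,-17.9,0,0,0, 255,0,107.8,0,0,0,0]'; python3 - <<'E'
from h import *
st()
E
```

```text
t: 6.85
ee_pos: [0.686, 0.0174, 0.2762]
eef_rot: [1.146, 1.249, -1.147]
contact_force: [-14.7, -1.6, 9.4]
width: 0.0202
t 6.85 pos [0.686  0.0174 0.2762] psi 4.8 tilt [-0.001 -0.    -1.   ] F [-14.7  -1.6   9.4] w 0.0202 j [-0.02  0.5   1.45 -0.    1.19 -0.1 ]
```

```bash
python3 -m handwheel '[255,0,-0.8,19.2,0,0,0, 255,0,-7.4,37.1,0,0,0, 255,0,-19.6,51.7,0,0,0, 255,0,-36.2,61.3,0,0,0, 255,0,-55,64.6,0,0,0, 255,0,-73.8,61.3,0,0,0, 255,0,-90.4,51.7,0,0,0, 255,0,-102.4,37.1,0,0,0]'; python3 - <<'E'
from h import *
st()
E
```

```text
t: 7.65
ee_pos: [0.5868, -0.0282, 0.2765]
eef_rot: [1.149, 1.246, -1.146]
contact_force: [13.5, 7.1, -1.6]
width: 0.0208
t 7.65 pos [ 0.5868 -0.0282  0.2765] psi 4.8 tilt [ 0.002 -0.    -1.   ] F [13.5  7.1 -1.6] w 0.0208 j [-0.1   0.35  1.69  0.    1.1  -0.18]
```

```bash
python3 -m handwheel '[255,0,-3.2,-6.5,0,0,0, 255,0,-5.5,-13.3,0,0,0, 255,0,-7.2,-22.7,0,0,0, 255,0,-7.2,-22.7,0,0,0,255,0,-7.4,-25,0,0,0,255,0,-7.4,-25,0,0,0]'; python3 -m handwheel '[255,0,0,-2.5,0,0,0,255,0,0,-2.5,0,0,0]';python3 -m handwheel '[255,0,0,-2,0,0,0,255,0,0,-2,0,0,0]'; python3 -c "
from h import *
st()"
```

```text
t: 8.25
ee_pos: [0.5776, -0.0031, 0.2765]
eef_rot: [1.148, 1.247, -1.146]
contact_force: [6.1, 2.3, 2.9]
width: 0.0203
t: 8.45
ee_pos: [0.5774, -0.0013, 0.2765]
eef_rot: [1.147, 1.246, -1.147]
contact_force: [6.2, -1.9, 3.2]
width: 0.0207
t: 8.65
ee_pos: [0.5774, -0.0008, 0.2765]
eef_rot: [1.145, 1.244, -1.148]
contact_force: [6.7, -15.1, 2.3]
width: 0.0204
t 8.65 pos [ 0.5774 -0.0008  0.2765] psi 4.8 tilt [ 0.002 -0.003 -1.   ] F [  6.7 -15.1   2.3] w 0.0204 j [-0.05  0.33  1.71 -0.    1.09 -0.13]
```

The stop is felt: -15 N at knob y≈-0.001, exactly at the -x position. The gate is shut. Release, and refine the bay geometry from the saved depth.

```bash
python3 -m handwheel '[255,0,0,2.5,0,0,0, 0,0,0,2.5,0,0,0, 0,0,0,2.5,0,0,0, 0,0,0,2.5,0,0,0, 0,0,0,2.5,0,0,0, 0,-40,0,2.5,0,0,0, 0,-80,0,2.5,0,0,0, 0,-80,0,2.5,0,0,0]'; python3 - <<'E'
from h import *
st()
a=np.radians(4.9)
for n,dy in(("top",.004),("side",0.)):
    P=cloud(n,np.load(f"d_{n}.npy")).reshape(-1,3)+[0,dy,0]
    q=P-[.6322,.0035,0]; cx=q[:,0]*np.cos(a)+q[:,1]*np.sin(a); cy=-q[:,0]*np.sin(a)+q[:,1]*np.cos(a)
    m=(abs(cx)<.06)&(cy>.1)&(cy<.32)&(P[:,2]>.1); 
    print(n)
    for lo in np.arange(.15,.28,.005):
        s=m&(abs(cy-lo)<.0025)
        f=s&(cx>-.003)&(cx<.012); r=s&(cx>-.014)&(cx<-.008)
        print(round(lo,3),"floor",np.median(P[f,2]).round(4) if f.any() else None,"railside",np.sort(P[r,2]).round(3)[[0,len(P[r])//2,-1]] if r.any() else None, "xr",(np.percentile(cx[s],[1,99]).round(4) if s.any() else None))
E
```

```text
t: 9.45
ee_pos: [0.5786, -0.0014, 0.3615]
eef_rot: [1.15, 1.242, -1.142]
contact_force: [-0.0, 0.3, 0.1]
width: 0.0855
t 9.45 pos [ 0.5786 -0.0014  0.3615] psi 4.8 tilt [ 0.007 -0.    -1.   ] F [-0.   0.3  0.1] w 0.0855 j [-0.05  0.27  1.6   0.    1.27 -0.14]
top
0.15 floor 0.1525 railside [0.201 0.202 0.203] xr [-0.0226  0.0195]
0.155 floor 0.155 railside [0.202 0.205 0.206] xr [-0.0226  0.0188]
0.16 floor 0.1572 railside [0.203 0.207 0.208] xr [-0.0226  0.0191]
0.165 floor 0.1591 railside [0.19  0.192 0.192] xr [-0.0228  0.0172]
0.17 floor 0.1603 railside None xr [-0.0226  0.0184]
0.175 floor 0.1634 railside [0.165 0.165 0.176] xr [-0.023   0.0255]
0.18 floor 0.1651 railside [0.165 0.166 0.166] xr [-0.0229  0.0255]
0.185 floor 0.168 railside [0.167 0.168 0.169] xr [-0.0225  0.0255]
0.19 floor 0.1702 railside [0.169 0.171 0.173] xr [-0.0223  0.0256]
0.195 floor 0.1727 railside [0.171 0.172 0.174] xr [-0.0223  0.0256]
0.2 floor 0.1741 railside [0.172 0.176 0.177] xr [-0.0223  0.0255]
0.205 floor 0.1762 railside [0.176 0.178 0.179] xr [-0.0223  0.0257]
0.21 floor 0.1798 railside [0.17
[... 1808 characters left out ...]
 railside [0.187 0.187 0.187] xr [-0.0236  0.0235]
0.225 floor None railside [0.189 0.19  0.19 ] xr [-0.0244  0.0224]
0.23 floor None railside None xr [-0.0248  0.0237]
0.235 floor 0.172 railside None xr [-0.0239  0.0246]
0.24 floor 0.1509 railside [0.103 0.144 0.174] xr [-0.0234  0.0171]
0.245 floor 0.1335 railside [0.102 0.138 0.219] xr [-0.0232  0.017 ]
0.25 floor 0.2134 railside [0.209 0.216 0.22 ] xr [-0.0221  0.0234]
0.255 floor 0.2052 railside [0.197 0.206 0.213] xr [-0.0221  0.0232]
0.26 floor 0.2057 railside None xr [0.0109 0.0173]
0.265 floor None railside None xr None
0.27 floor None railside None xr None
0.275 floor None railside None xr None
0.28 floor None railside None xr None
```

```bash
python3 -m handwheel '[0,0,0,0,0,0,0]' ; python3 - <<'E'
from h import *
st(); goal(.458,.206,.30,-32)
E
```

```text
t: 9.55
ee_pos: [0.5768, -0.0013, 0.3571]
eef_rot: [1.148, 1.246, -1.146]
contact_force: [-1.2, 0.2, -0.5]
width: 0.0852
t 9.55 pos [ 0.5768 -0.0013  0.3571] psi 4.8 tilt [ 0.002 -0.    -1.   ] F [-1.2  0.2 -0.5] w 0.0852 j [-0.05  0.27  1.6   0.    1.27 -0.14]
 shift [  56.9 -101.  -216.6] turn [36.8 -0.  -0.1]
```

```bash
python3 -m handwheel '[0,0,-20,-43,8,0,0, 0,0,-40,-86,16,0,0, 0,20,-60,-130,24,0,0, 0,57,-101,-216,32,0,0, 0,57,-101,-216,36.8,0,0, 0,57,-101,-216,36.8,0,0, 0,57,-101,-216,36.8,0,0, 0,57,-101,-216,36.8,0,0]' ; python3 - <<'E'
from h import *
for n in("side","top"):
    p,d=read_camera(n); cv2.imwrite(f"pics/{n}3.png",p[:,:,::-1])
    for r in spot_point(n,"carrier_0_mid")[:6]: print(n,r["conf"],r["location"],atz(n,r["location"],.026).round(4))
    P=cloud(n,d);x,y,z=P[...,0],P[...,1],P[...,2]
    t=(np.hypot(x-.458,y-.205)<.045)&(z>.045)&(z<.06)
    if t.sum()>20:
        r=cv2.minAreaRect((P[t][:,:2]*1000).astype(np.float32)); print(n,t.sum(),P[t].mean(0).round(4),np.round(r[0],1),np.round(r[1],1),round(r[2],1))
st(); goal(.458,.206,.022,-32)
E
```

```text
t: 10.35
ee_pos: [0.4579, 0.2051, 0.299]
eef_rot: [1.605, 0.892, -1.607]
contact_force: [0.8, 0.0, 0.2]
width: 0.0856
side 0.74 [354.1, 203.3] [[ 0.4222 -0.3049  0.026 ]]
side 131 [0.458  0.2061 0.0525] [458.2 204.7] [41.3 20.4] 55.9
top 0.61 [393.5, 232.0] [[ 0.4348 -0.2931  0.026 ]]
top 102 [0.4576 0.2014 0.0525] [457.6 202.3] [40.8 18.2] 57.0
t 10.55 pos [0.4586 0.2045 0.2995] psi -32.1 tilt [ 0.  0. -1.] F [0.5 0.1 0.3] w 0.0852 j [ 0.36  0.2   1.84 -0.    1.1   0.92]
 shift [277.5  -1.4  -0.9] turn [-0.1 -0.  -0. ]
```

View pics/side3.png

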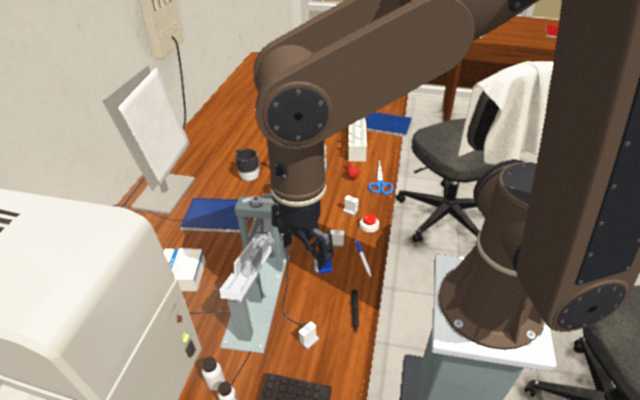

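The side view shows carrier A still at (308,334), with the gripper above it. I'll descend and grasp.

```bash
python3 -m handwheel '[0,50,-1,-1,0,0,0, 0,100,-1,-1,0,0,0, 0,150,-1,-1,0,0,0, 0,200,-1,-1,0,0,0, 0,230,-1,-1,0,0,0,0,230,-1,-1,0,0,0,0,230,-1,-1,0,0,0]' ; python3 - <<'E'
from h import *
st(); goal(.458,.206,.022,-32)
E
```

```text
t: 11.25
ee_pos: [0.458, 0.2064, 0.0698]
eef_rot: [1.607, 0.891, -1.608]
contact_force: [0.5, -1.4, 0.3]
width: 0.0855
t 11.25 pos [0.458  0.2064 0.0698] psi -32.0 tilt [-0. -0. -1.] F [ 0.5 -1.4  0.3] w 0.0855 j [ 0.36  0.52  2.07 -0.    0.56  0.92]
 shift [47.8  0.2  0.3] turn [-0.  0.  0.]
```

```bash
python3 -m handwheel '[0,24,0,0,0,0,0, 0,47.5,0,0,0,0,0, 0,47.5,0,0,0,0,0, 255,47.5,0,0,0,0,0, 255,47.5,0,0,0,0,0, 255,47.5,0,0,0,0,0, 255,47.5,0,0,0,0,0, 255,47.5,0,0,0,0,0]' ; python3 - <<'E'
from h import *
st()
E
```

```text
t: 12.05
ee_pos: [0.4579, 0.2069, 0.0224]
eef_rot: [1.608, 0.891, -1.607]
contact_force: [-2.1, -1.1, 16.6]
width: 0.0173
t 12.05 pos [0.4579 0.2069 0.0224] psi -32.0 tilt [ 0.001  0.    -1.   ] F [-2.1 -1.1 16.6] w 0.0173 j [0.36 0.6  2.09 0.   0.45 0.92]
```

```bash
python3 -m handwheel '[255,-30,0,0,0,0,0, 255,-80,0,0,0,0,0, 255,-130,0,0,0,0,0, 255,-180,0,0,0,0,0, 255,-230,0,0,0,0,0, 255,-268,0,0,0,0,0, 255,-268,0,0,0,0,0, 255,-268,0,0,0,0,0]' ; python3 - <<'E'
from h import *
st(); goal(.619,.2217,.29,4.9)
p,d=read_camera("side"); cv2.imwrite("pics/side4.png",cv2.resize(p[130:380,170:400],None,fx=2.4,fy=2.4)[:,:,::-1])
E
```

```text
t: 12.85
ee_pos: [0.4575, 0.2068, 0.2903]
eef_rot: [1.609, 0.891, -1.606]
contact_force: [0.2, 0.7, -1.9]
width: 0.0169
t 12.85 pos [0.4575 0.2068 0.2903] psi -32.0 tilt [ 0.001  0.001 -1.   ] F [ 0.2  0.7 -1.9] w 0.0169 j [0.36 0.21 1.85 0.   1.08 0.92]
 shift [  0.5 129.1 -98.2] turn [-36.9  -0.   -0.1]
```

View pics/side4.png

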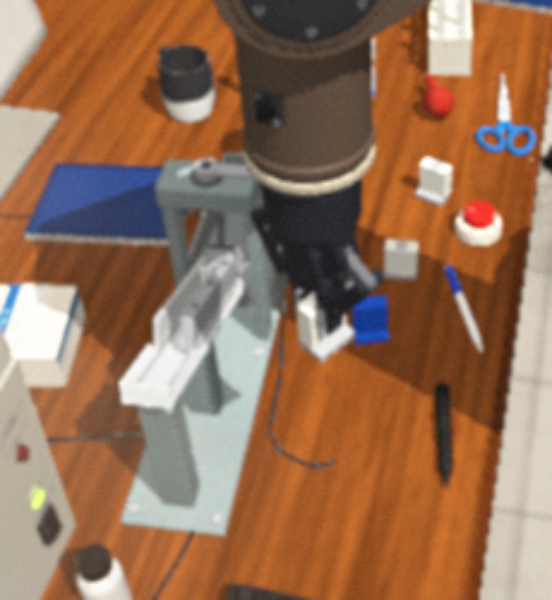

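The side view shows carrier A held upright at (325,325), with its foot toward the robot. Before moving over the bay, I'll check clearance to the white instrument.

```bash
python3 - <<'E'
from h import *
for n in("top","side"):
    P=cloud(n,np.load(f"d_{n}.npy")); x,y,z=P[...,0],P[...,1],P[...,2]
    for y0 in np.arange(.14,.36,.03):
        m=(abs(y-y0)<.015)&(z>.03)&(x>.645)&(x<.9); 
        if m.any():print(n,round(y0,2),"minx",np.percentile(x[m],2).round(3),"maxz",z[m].max().round(3),m.sum())
    m=(x>.5)&(x<.8)&(y>.26)&(y<.42)&(z>.15); print(n,"tall near:",m.sum(), P[m].min(0) if m.any() else "",P[m].max(0) if m.any() else "")
E
```

```text
top 0.14 minx 0.824 maxz 0.059 97
top 0.29 minx 0.7 maxz 0.473 8777
top 0.32 minx 0.692 maxz 0.474 2280
top 0.35 minx 0.653 maxz 0.474 2212
top tall near: 10414 [0.68504866 0.28905825 0.15003448] [0.79999094 0.41999065 0.47433036]
side 0.14 minx 0.802 maxz 0.061 107
side 0.29 minx 0.697 maxz 0.473 680
side 0.32 minx 0.693 maxz 0.474 2615
side 0.35 minx 0.69 maxz 0.475 3179
side tall near: 8843 [0.61489059 0.26029659 0.15008838] [0.79998669 0.41999486 0.47535248]
```

```bash
python3 -m handwheel '[255,0,25,-20,-8,0,0, 255,0,52,-40,-16,0,0, 255,0,78,-60,-24,0,0, 255,0,104,-80,-32,0,0, 255,0,129,-98,-36.9,0,0, 255,0,129,-98,-36.9,0,0, 255,0,129,-98,-36.9,0,0, 255,0,129,-98,-36.9,0,0]' ; python3 - <<'E'
from h import *
st(); goal(.619,.2217,.218,4.9)
for n in("side","top"):
    p,d=read_camera(n); np.save(f"d2_{n}.npy",d)
    v,u=(150,170) if n=="side" else (60,130)
    cv2.imwrite(f"pics/{n}5.png",cv2.resize(p[v:v+200,u:u+200],None,fx=3,fy=3,interpolation=2)[:,:,::-1])
E
```

```text
t: 13.7
ee_pos: [0.6176, 0.2213, 0.2883]
eef_rot: [1.145, 1.25, -1.149]
contact_force: [-0.8, -0.1, -0.9]
width: 0.0171
t 13.7 pos [0.6176 0.2213 0.2883] psi 4.9 tilt [-0.003 -0.001 -1.   ] F [-0.8 -0.1 -0.9] w 0.0171 j [0.3  0.44 1.51 0.   1.19 0.21]
 shift [70.3  1.7 -0.3] turn [-0.   0.   0.2]
```

View pics/side5.png

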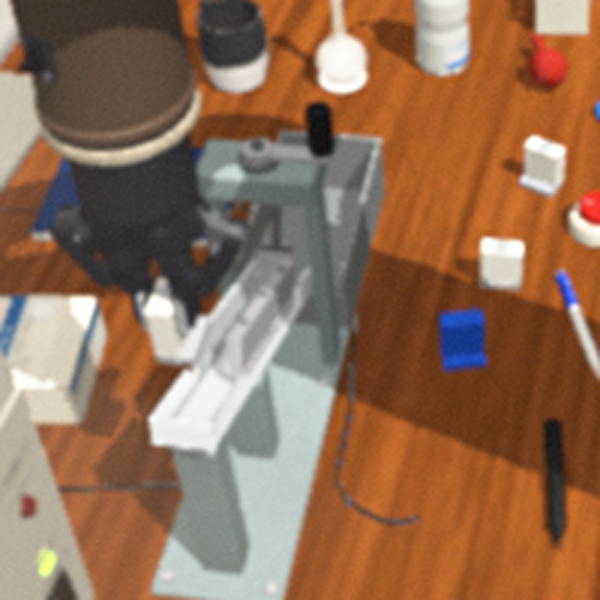

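View pics/top5.png

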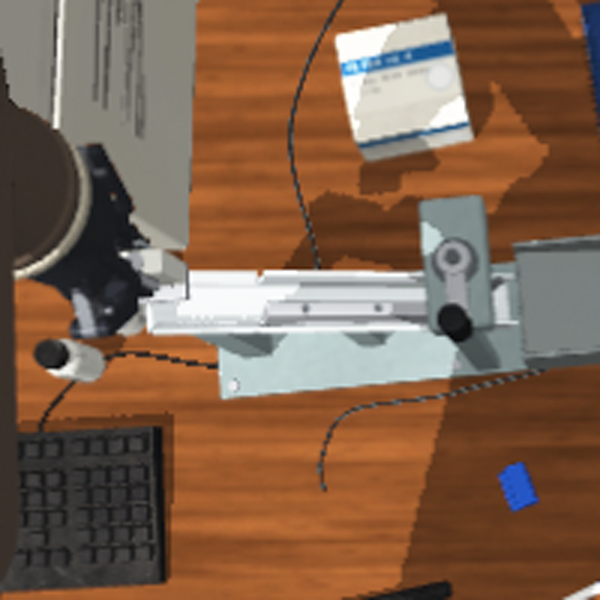

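The side view shows the carrier held above the bay at (165,325) in the crop. In both views the knob is at the shut (-x) position. I'll lower slowly and watch the force.

```bash
python3 -m handwheel '[255,25,1.4,0,0,0,0, 255,45,1.4,0,0,0,0, 255,60,1.4,0,0,0,0,255,60,1.4,0,0,0,0,255,60,1.4,0,0,0,0]'; python3 -m handwheel '[255,4,0,0,0,0,0, 255,7,0,0,0,0,0, 255,10,0,0,0,0,0,255,10,0,0,0,0,0]' ; python3 - <<'E'
from h import *
st(); goal(.619,.2217,.218,4.9)
p,d=read_camera("side")
cv2.imwrite("pics/side6.png",cv2.resize(p[200:320,190:310],None,fx=4,fy=4,interpolation=2)[:,:,::-1])
E
```

```text
t: 14.3
ee_pos: [0.6202, 0.2217, 0.2303]
eef_rot: [1.146, 1.248, -1.146]
contact_force: [0.2, 0.5, -0.8]
width: 0.0169
t: 14.7
ee_pos: [0.62, 0.2216, 0.2195]
eef_rot: [1.146, 1.249, -1.146]
contact_force: [-0.3, 0.4, -2.0]
width: 0.0171
t 14.7 pos [0.62   0.2216 0.2195] psi 4.9 tilt [-0. -0. -1.] F [-0.3  0.4 -2. ] w 0.0171 j [0.3  0.5  1.59 0.   1.05 0.21]
 shift [ 1.5 -1.  -0.2] turn [-0.  0.  0.]
```

View pics/side6.png

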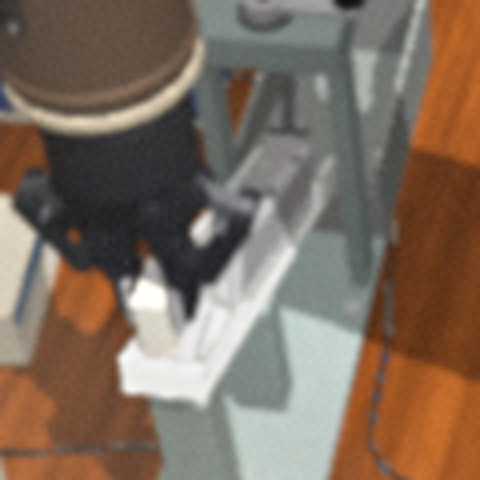

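```bash
python3 -m handwheel '[255,2,-1,0,0,0,0,255,2,-1,0,0,0,0]' ; python3 -m handwheel '[255,1,0,0,0,0,0,255,1,0,0,0,0,0]'; python3 -m handwheel '[255,1,0,0,0,0,0,255,1,0,0,0,0,0]'
```

```text
t: 14.95
ee_pos: [0.6191, 0.2215, 0.2176]
eef_rot: [1.146, 1.248, -1.146]
contact_force: [-1.1, 0.7, -1.5]
width: 0.0169
t: 15.15
ee_pos: [0.6192, 0.2216, 0.2168]
eef_rot: [1.146, 1.248, -1.146]
contact_force: [-1.5, -0.6, -1.4]
width: 0.017
t: 15.35
ee_pos: [0.6192, 0.2216, 0.2157]
eef_rot: [1.146, 1.249, -1.146]
contact_force: [-0.5, 0.9, -1.4]
width: 0.0169
```

```bash
python3 -m handwheel '[255,1,0,0,0,0,0,0,1,0,0,0,0,0,0,1,0,0,0,0,0,0,1,0,0,0,0,0,0,1,0,0,0,0,0,0,1,0,0,0,0,0,0,-30,0,0,0,0,0,0,-80,0,0,0,0,0]' ; python3 - <<'E'
from h import *
st()
for n in("side","top"):
    p,d=read_camera(n)
    v,u=(190,190) if n=="side" else (110,160)
    cv2.imwrite(f"pics/{n}7.png",cv2.resize(p[v:v+130,u:u+150],None,fx=4,fy=4,interpolation=2)[:,:,::-1])
E
```

```text
t: 16.15
ee_pos: [0.6175, 0.221, 0.2937]
eef_rot: [1.142, 1.252, -1.151]
contact_force: [1.0, 0.1, 0.3]
width: 0.0852
t 16.15 pos [0.6175 0.221  0.2937] psi 4.9 tilt [-0.006 -0.002 -1.   ] F [1.  0.1 0.3] w 0.0852 j [0.3  0.44 1.5  0.   1.2  0.21]
```

View pics/side7.png

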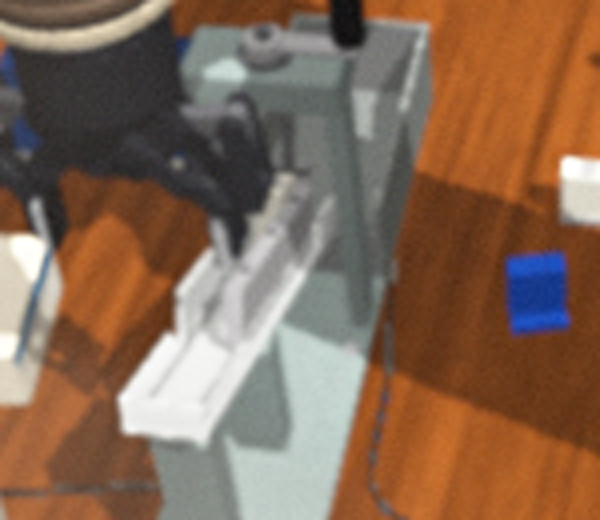

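View pics/top7.png

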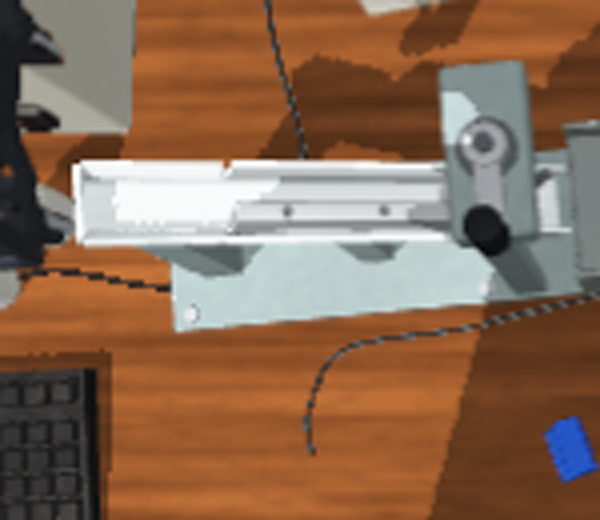

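Carrier A slid down the channel and is at the gate (side crop (285,195)). Now for carrier B.

```bash
python3 - <<'E'
from h import *
st(); goal(.46,.05,.36,50)
E
```

```text
t 16.25 pos [0.622  0.2224 0.3024] psi 4.9 tilt [ 0.009  0.003 -1.   ] F [ 0.4  0.1 -0.8] w 0.0855 j [0.3  0.43 1.49 0.   1.21 0.21]
 shift [ -59.5 -175.6  157.8] turn [-45.1   0.1  -0.5]
```

```bash
python3 -m handwheel '[0,-40,-25,10,-8,0,0, 0,-62,-65,30,-16,0,0, 0,-62,-105,60,-24,0,0, 0,-62,-145,100,-32,0,0, 0,-62,-172,145,-40,0,0, 0,-62,-172,158,-45,0,0, 0,-62,-172,158,-45,0,0]'; python3 - <<'E'
from h import *
st(); goal(.4485,-.132,.12,98)
for n in("side","top"):
    p,d=read_camera(n); P=cloud(n,d);x,y,z=P[...,0],P[...,1],P[...,2]
    for c in((.4485,-.135),(.431,-.294)):
        t=(np.hypot(x-c[0],y-c[1])<.05)&(z>.045)&(z<.06)
        if t.sum()>20:
            r=cv2.minAreaRect((P[t][:,:2]*1000).astype(np.float32)); print(n,t.sum(),P[t].mean(0).round(4),np.round(r[0],1),np.round(r[1],1),round(r[2],1))
    cv2.imwrite(f"pics/{n}8.png",p[:,:,::-1])
E
```

```text
t: 16.95
ee_pos: [0.4605, 0.0471, 0.3584]
eef_rot: [0.546, 1.499, -0.547]
contact_force: [1.2, -0.3, -0.9]
width: 0.0851
t 16.95 pos [0.4605 0.0471 0.3584] psi 50.0 tilt [ 0.001 -0.001 -1.   ] F [ 1.2 -0.3 -0.9] w 0.0851 j [ 0.04  0.09  1.83 -0.    1.22 -0.84]
 shift [ 238.5 -145.   105.7] turn [-48.    0.1   0. ]
side 85 [ 0.4484 -0.1312  0.052 ] [ 448.5 -133.3] [39.5 23.3] 1.1
side 64 [ 0.4309 -0.292   0.0522] [ 430.9 -294.2] [23.6 38.6] 69.9
top 93 [ 0.4481 -0.1369  0.0527] [ 447.9 -137. ] [39.4 18. ] 5.9
top 94 [ 0.4309 -0.2964  0.0528] [ 430.7 -297. ] [17.2 39.1] 71.9
```

View pics/side8.png

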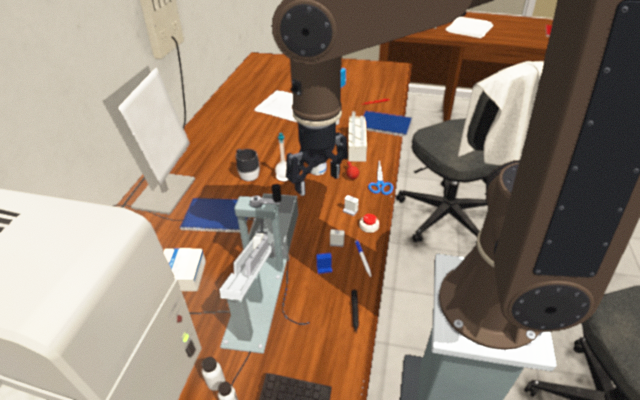

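B has not moved. The blue look-alike stands close on its +y side, so I'll approach B with the fingers only about 48 mm apart. Measuring the blue one's exact extent.

```bash
python3 -m handwheel '[110,120,-73,53,-8,0,0, 110,140,-100,75,-16,0,0, 110,140,-144,106,-24,0,0, 110,140,-144,106,-32,0,0, 110,140,-144,106,-40,0,0, 110,140,-144,106,-46,0,0, 110,140,-144,106,-46,0,0,110,140,-144,106,-46,0,0]'; python3 - <<'E'
from h import *
st(); goal(.4483,-.132,.022,96)
p,d=read_camera("top"); 
P=cloud("top",np.load("d_top.npy"));x,y,z=P[...,0],P[...,1],P[...,2];p=np.load("p_top.npy").astype(int)
m=(np.hypot(x-.455,y+.065)<.06)&(p[...,2]>p[...,0]+60)&(z>.004); print("blue",m.sum(),P[m].min(0).round(3),P[m].max(0).round(3))
E
```

```text
t: 17.85
ee_pos: [0.4503, -0.1283, 0.2178]
eef_rot: [-0.077, 1.569, 0.078]
contact_force: [-0.0, -0.5, -0.0]
width: 0.0487
t 17.85 pos [ 0.4503 -0.1283  0.2178] psi 95.6 tilt [ 0.  0. -1.] F [-0.  -0.5 -0. ] w 0.0487 j [-0.34  0.24  2.01  0.    0.88 -2.01]
 shift [195.8  -3.5  -2.4] turn [-0.4  0.  -0. ]
blue 145 [ 0.441 -0.108  0.005] [ 0.487 -0.015  1.066]
```

```bash
python3 -m handwheel '[110,50,-3.5,-2.4,-0.4,0,0, 110,100,-3.5,-2.4,-0.4,0,0, 110,140,-3.5,-2.4,-0.4,0,0, 110,140,-3.5,-2.4,-0.4,0,0, 110,140,-3.5,-2.4,-0.4,0,0]'; python3 - <<'E'
from h import *
st(); goal(.4483,-.132,.022,96)
E
```

```text
t: 18.4
ee_pos: [0.448, -0.1321, 0.0785]
eef_rot: [-0.086, 1.57, 0.086]
contact_force: [0.3, -1.1, 0.9]
width: 0.0486
t 18.4 pos [ 0.448  -0.1321  0.0785] psi 96.3 tilt [-0.001  0.    -1.   ] F [ 0.3 -1.1  0.9] w 0.0486 j [-0.35  0.47  2.14  0.    0.53 -2.03]
 shift [56.5 -0.   0.4] turn [ 0.3 -0.  -0. ]
```

```bash
python3 -m handwheel '[110,28,0,0.2,0.3,0,0, 110,56,0,0.2,0.3,0,0, 110,56,0,0.2,0.3,0,0, 255,56,0,0.2,0.3,0,0, 255,56,0,0.2,0.3,0,0, 255,56,0,0.2,0.3,0,0, 255,56,0,0.2,0.3,0,0]'; python3 -c "
from h import *
st()"; python3 -m handwheel '[255,-30,0,0,0,0,0, 255,-80,0,0,0,0,0, 255,-130,0,0,0,0,0, 255,-180,0,0,0,0,0, 255,-230,0,0,0,0,0, 255,-280,0,0,0,0,0, 255,-338,0,0,0,0,0, 255,-338,0,0,0,0,0]' ; python3 - <<'E'
from h import *
st(); goal(.46,.1,.36,50)
for n in("side","top"):
    p,d=read_camera(n); 
    cv2.imwrite(f"pics/{n}9.png",p[:,:,::-1])
E
```

```text
t: 19.1
ee_pos: [0.4492, -0.1331, 0.0235]
eef_rot: [-0.083, 1.566, 0.081]
contact_force: [0.5, 1.9, 17.8]
width: 0.0176
t 19.1 pos [ 0.4492 -0.1331  0.0235] psi 96.0 tilt [ 0.003 -0.001 -1.   ] F [ 0.5  1.9 17.8] w 0.0176 j [-0.35  0.58  2.17  0.    0.39 -2.03]
t: 19.9
ee_pos: [0.4495, -0.1333, 0.3666]
eef_rot: [-0.085, 1.56, 0.079]
contact_force: [0.8, -0.8, -1.5]
width: 0.0173
t 19.9 pos [ 0.4495 -0.1333  0.3666] psi 96.0 tilt [ 0.009 -0.003 -1.   ] F [ 0.8 -0.8 -1.5] w 0.0173 j [-0.35  0.09  1.81  0.    1.23 -2.03]
 shift [  5.9 230.9  34.8] turn [46.   0.6  0. ]
```

View pics/side9.png

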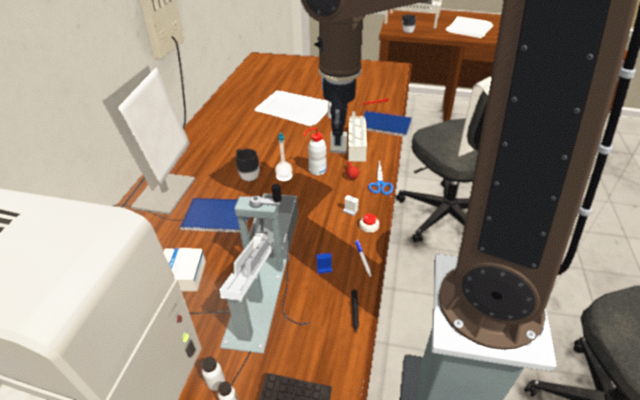

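Carrier B is lifted (side (337,140)). Moving on to the drop point.

```bash
python3 -m handwheel '[255,0,40,6,8,0,0, 255,0,80,12,16,0,0, 255,0,125,18,24,0,0, 255,0,170,26,32,0,0, 255,0,215,34,40,0,0, 255,0,231,34,46,0,0, 255,0,231,34,46,0,0]' ; python3 - <<'E'
from h import *
st(); goal(.6185,.2217,.29,4.9)
E
```

```text
t: 20.7
ee_pos: [0.4562, 0.1036, 0.3581]
eef_rot: [0.549, 1.503, -0.55]
contact_force: [0.2, -0.7, -1.4]
width: 0.0172
t 20.7 pos [0.4562 0.1036 0.3581] psi 49.8 tilt [-0.003  0.001 -1.   ] F [ 0.2 -0.7 -1.4] w 0.0172 j [ 0.16  0.1   1.82  0.    1.23 -0.71]
 shift [ 67.7 195.1  48. ] turn [44.9 -0.1  0.1]
```

```bash
python3 -m handwheel '[255,0,30,8,8,0,0, 255,0,70,18,16,0,0, 255,0,110,28,24,0,0, 255,0,150,38,32,0,0, 255,30,195,48,40,0,0, 255,66,195,48,45,0,0, 255,66,195,48,45,0,0, 255,66,195,48,45,0,0]' ; python3 - <<'E'
from h import *
st(); goal(.6185,.2217,.215,4.9)
E
```

```text
t: 21.5
ee_pos: [0.6182, 0.2186, 0.2927]
eef_rot: [1.14, 1.253, -1.146]
contact_force: [-0.0, 0.9, -0.0]
width: 0.0169
t 21.5 pos [0.6182 0.2186 0.2927] psi 5.2 tilt [-0.004 -0.001 -1.   ] F [-0.   0.9 -0. ] w 0.0169 j [ 0.29  0.44  1.51 -0.    1.2   0.2 ]
 shift [77.7  0.8 -3.2] turn [0.3 0.  0.2]
```

```bash
python3 -m handwheel '[255,20,0,-2.5,0,0,0, 255,40,0,-2.5,0,0,0,255,60,0,-2.5,0,0,0,255,60,0,-2.5,0,0,0,255,60,0,-2.5,0,0,0]' ; python3 - <<'E'
from h import *
st(); goal(.6185,.2217,.215,4.9)
p,d=read_camera("side")
cv2.imwrite("pics/side10.png",cv2.resize(p[200:320,190:310],None,fx=4,fy=4,interpolation=2)[:,:,::-1])
E
```

```text
t: 22.0
ee_pos: [0.6197, 0.2214, 0.2359]
eef_rot: [1.145, 1.249, -1.143]
contact_force: [-0.2, 0.5, -1.4]
width: 0.0169
t 22.0 pos [0.6197 0.2214 0.2359] psi 5.1 tilt [ 0.002  0.    -1.   ] F [-0.2  0.5 -1.4] w 0.0169 j [ 0.3   0.49  1.57 -0.    1.08  0.21]
 shift [20.9 -1.2 -0.4] turn [ 0.2 -0.  -0.1]
```

View pics/side10.png

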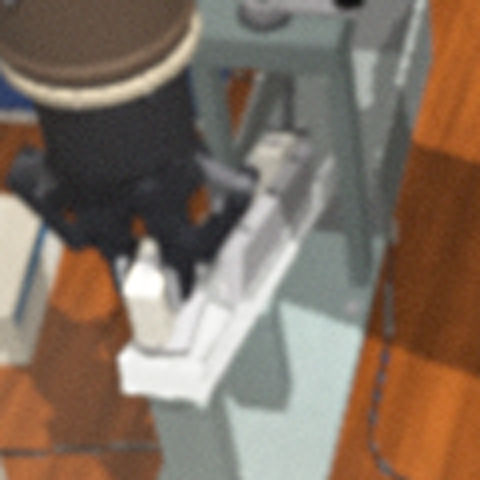

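The side crop shows A queued at the gate (275,155) and B above the bay with its foot on the rail side. Lowering and releasing B.

```bash
python3 -m handwheel '[255,10,-1,0,0,0,0,255,19,-1,0,0,0,0,255,19,-1,0,0,0,0]'; python3 -m handwheel '[255,1,0,0,0,0,0,0,1,0,0,0,0,0,0,1,0,0,0,0,0,0,1,0,0,0,0,0,0,1,0,0,0,0,0,0,-20,0,0,0,0,0,0,-60,0,0,0,0,0,0,-100,0,0,0,0,0]' ; python3 - <<'E'
from h import *
st(); goal(.46,0,.36,-50)
for n in("side","top"):
    p,d=read_camera(n)
    v,u=(190,190) if n=="side" else (110,160)
    cv2.imwrite(f"pics/{n}11.png",cv2.resize(p[v:v+130,u:u+150],None,fx=4,fy=4,interpolation=2)[:,:,::-1])
E
```

```text
t: 22.35
ee_pos: [0.6195, 0.2207, 0.2156]
eef_rot: [1.145, 1.247, -1.143]
contact_force: [1.9, -6.9, 11.2]
width: 0.0174
t: 23.15
ee_pos: [0.6178, 0.2214, 0.3153]
eef_rot: [1.143, 1.25, -1.146]
contact_force: [0.5, -0.0, 0.3]
width: 0.0854
t 23.15 pos [0.6178 0.2214 0.3153] psi 5.0 tilt [-0.002 -0.001 -1.   ] F [ 0.5 -0.   0.3] w 0.0854 j [0.3  0.42 1.48 0.   1.24 0.21]
 shift [ -44.3 -176.7  206.8] turn [55.   0.1  0.1]
```

View pics/side11.png

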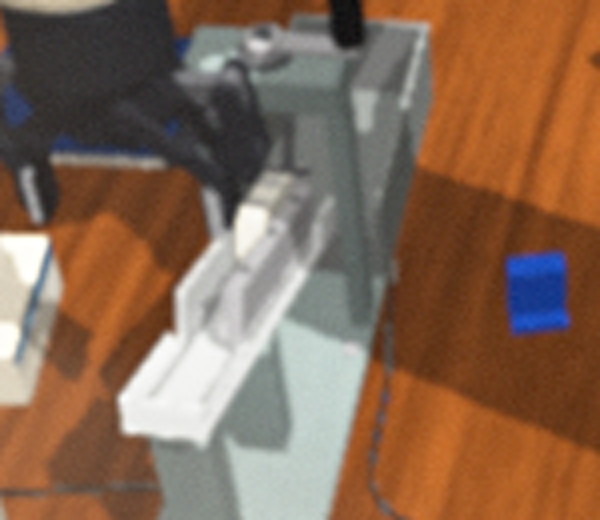

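B is queued behind A (side crop (255,225)). Now carrier C.

```bash
python3 -m handwheel '[0,-45,-15,10,8,0,0, 0,-45,-55,40,16,0,0, 0,-45,-95,80,24,0,0, 0,-45,-130,120,32,0,0, 0,-45,-160,160,40,0,0, 0,-45,-176,207,48,0,0, 0,-45,-176,207,55,0,0,0,-45,-176,207,55,0,0]'; python3 - <<'E'
from h import *
st(); goal(.431,-.292,.2,-108.3)
E
```

```text
t: 24.05
ee_pos: [0.4606, -0.0015, 0.3598]
eef_rot: [1.82, 0.657, -1.82]
contact_force: [0.5, 0.2, 0.6]
width: 0.0852
t 24.05 pos [ 0.4606 -0.0015  0.3598] psi -50.3 tilt [ 0. -0. -1.] F [0.5 0.2 0.6] w 0.0852 j [-0.07  0.09  1.83 -0.    1.23  0.81]
 shift [159.8 204.6 208.3] turn [58. -0. -0.]
```

```bash
python3 -m handwheel '[60,0,30,30,8.3,0,0, 60,30,60,60,16.6,0,0, 60,60,95,95,24.9,0,0, 60,100,130,130,33.2,0,0, 60,130,165,170,41.5,0,0, 60,160,205,208,49.8,0,0, 60,160,205,208,58,0,0, 60,160,205,208,58,0,0]'; python3 -m handwheel '[60,0,0,0,0,0,0]'; python3 - <<'E'
from h import *
for n in("side","top"):
    p,d=read_camera(n); P=cloud(n,d);x,y,z=P[...,0],P[...,1],P[...,2]
    for c in((.431,-.294),):
        t=(np.hypot(x-c[0],y-c[1])<.05)&(z>.045)&(z<.06)
        if t.sum()>20:
            r=cv2.minAreaRect((P[t][:,:2]*1000).astype(np.float32)); print(n,t.sum(),P[t].mean(0).round(4),np.round(r[0],1),np.round(r[1],1),round(r[2],1))
    cv2.imwrite(f"pics/{n}12.png",p[:,:,::-1])
st(); goal(.431,-.292,.023,-108.3)
E
```

```text
t: 24.85
ee_pos: [0.433, -0.2934, 0.1965]
eef_rot: [-2.046, 0.327, 2.052]
contact_force: [0.4, 0.2, 0.1]
width: 0.065
t: 24.95
ee_pos: [0.4337, -0.2905, 0.1987]
eef_rot: [-2.051, 0.321, 2.055]
contact_force: [0.1, 0.8, -0.2]
width: 0.065
side 64 [ 0.4309 -0.2925  0.0517] [ 431.3 -292.7] [23.9 40.1] 63.8
t 25.05 pos [ 0.4342 -0.2897  0.2   ] psi -107.8 tilt [ 0.  0. -1.] F [0.4 0.6 0.5] w 0.0653 j [-0.65  0.34  1.92  0.    0.88  1.23]
 shift [177.    3.2   2.4] turn [ 0.5 -0.   0. ]
```

View pics/side12.png

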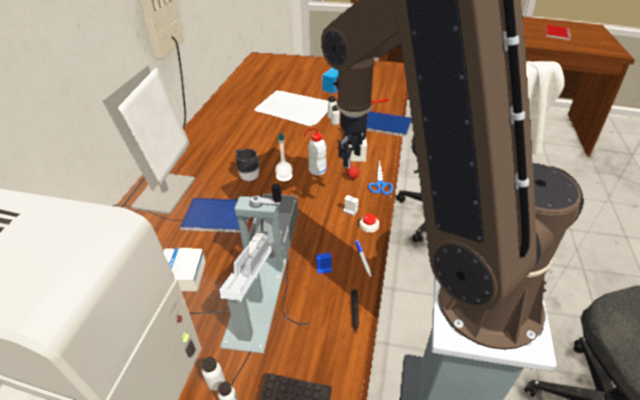

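C has not moved (side (351,205)). Descending.

```bash
python3 -m handwheel '[60,50,3,2.4,0.5,0,0, 60,90,3,2.4,0.5,0,0, 60,120,3,2.4,0.5,0,0, 60,120,3,2.4,0.5,0,0]'; python3 - <<'E'
from h import *
st(); goal(.431,-.292,.023,-108.3)
E
```

```text
t: 25.45
ee_pos: [0.4294, -0.2904, 0.0776]
eef_rot: [-2.044, 0.327, 2.052]
contact_force: [0.5, -0.5, 0.1]
width: 0.0654
t 25.45 pos [ 0.4294 -0.2904  0.0776] psi -108.3 tilt [-0.004  0.003 -1.   ] F [ 0.5 -0.5  0.1] w 0.0654 j [-0.65  0.52  2.03  0.    0.6   1.24]
 shift [54.6  1.1 -2.2] turn [0.  0.2 0.1]
```

```bash
python3 -m handwheel '[60,28,0,0,0,0,0, 60,54,0,0,0,0,0, 60,54,0,0,0,0,0, 60,54,0,0,0,0,0]'; python3 -c "
from h import *
st(); goal(.431,-.292,.023,-108.3)"
```

```text
t: 25.85
ee_pos: [0.4313, -0.2928, 0.0274]
eef_rot: [-2.049, 0.332, 2.047]
contact_force: [0.2, 0.4, 0.9]
width: 0.0653
t 25.85 pos [ 0.4313 -0.2928  0.0274] psi -108.4 tilt [ 0.001 -0.001 -1.   ] F [0.2 0.4 0.9] w 0.0653 j [-0.65  0.61  2.05  0.    0.49  1.24]
 shift [ 4.4 -0.7  0.5] turn [-0.1 -0.1 -0. ]
```

```bash
python3 -m handwheel '[60,4,0,0,0,0,0, 255,4,0,0,0,0,0, 255,4,0,0,0,0,0, 255,4,0,0,0,0,0, 255,4,0,0,0,0,0, 255,4,0,0,0,0,0]'; python3 -m handwheel '[255,-30,0,0,0,0,0, 255,-80,0,0,0,0,0, 255,-130,0,0,0,0,0, 255,-180,0,0,0,0,0, 255,-230,0,0,0,0,0, 255,-280,0,0,0,0,0, 255,-330,0,0,0,0,0, 255,-335,0,0,0,0,0]' ; python3 - <<'E'
from h import *
st(); goal(.46,0,.36,-50)
p,d=read_camera("side"); cv2.imwrite(f"pics/side13.png",p[:,:,::-1])
E
```

```text
t: 26.45
ee_pos: [0.4306, -0.2931, 0.0224]
eef_rot: [-2.048, 0.334, 2.046]
contact_force: [-0.6, 1.9, 11.3]
width: 0.0174
t: 27.25
ee_pos: [0.4321, -0.2942, 0.3631]
eef_rot: [-2.057, 0.338, 2.04]
contact_force: [1.2, -0.6, -2.4]
width: 0.0172
t 27.25 pos [ 0.4321 -0.2942  0.3631] psi -108.5 tilt [ 0.007 -0.006 -1.   ] F [ 1.2 -0.6 -2.4] w 0.0172 j [-0.66  0.18  1.71  0.    1.24  1.24]
 shift [   1.6 -287.9   66.9] turn [-58.5  -0.4  -0.4]
```

View pics/side13.png

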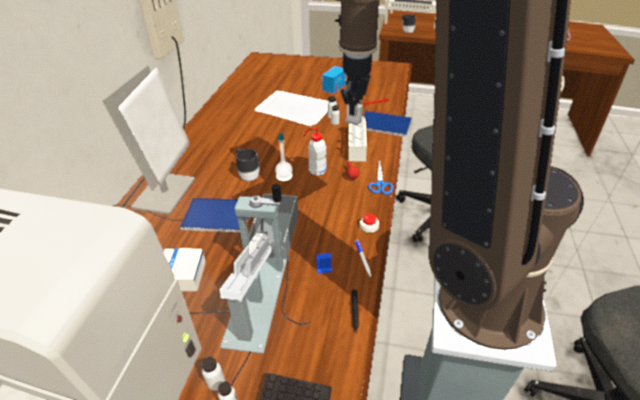

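Carrier C is held at (356,112) and its place on the bench is now empty. Carrying it to the drop point.

```bash
python3 -m handwheel '[255,0,-40,9,-8.3,0,0, 255,0,-80,18,-16.6,0,0, 255,0,-125,28,-24.9,0,0, 255,0,-170,38,-33.2,0,0, 255,0,-215,48,-41.5,0,0, 255,0,-260,58,-49.8,0,0, 255,0,-288,67,-58,0,0, 255,0,-288,67,-58,0,0]' ; python3 - <<'E'
from h import *
st(); goal(.47,.15,.36,-15); goal(.6185,.2217,.29,4.9)
E
```

```text
t: 28.1
ee_pos: [0.4572, 0.0046, 0.3552]
eef_rot: [1.816, 0.663, -1.819]
contact_force: [-0.4, -0.1, -1.7]
width: 0.0173
t 28.1 pos [0.4572 0.0046 0.3552] psi -50.0 tilt [-0.003  0.001 -1.   ] F [-0.4 -0.1 -1.7] w 0.0173 j [-0.06  0.09  1.84  0.    1.22  0.82]
 shift [  -4.6 -103.2 -103.2] turn [-35.    0.    0.2]
 shift [  65.1  -62.5 -263.2] turn [-54.9   0.    0.2]
```

```bash
python3 -m handwheel '[255,-3,-25,-25,-8.3,0,0, 255,-3,-52,-52,-16.6,0,0, 255,-3,-80,-80,-24.9,0,0, 255,-3,-95,-120,-33.2,0,0, 255,0,-85,-165,-41.5,0,0, 255,0,-75,-210,-49.8,0,0, 255,30,-62.5,-263,-55,0,0, 255,65,-62.5,-263,-55,0,0]' ; python3 -m handwheel '[255,0,0,0,0,0,0]'; python3 - <<'E'
from h import *
st(); goal(.6185,.2217,.235,4.9)
E
```

```text
t: 28.9
ee_pos: [0.6257, 0.2183, 0.2908]
eef_rot: [1.152, 1.244, -1.146]
contact_force: [0.3, -0.6, -2.6]
width: 0.0168
t: 29.0
ee_pos: [0.6196, 0.216, 0.2841]
eef_rot: [1.145, 1.25, -1.161]
contact_force: [-1.1, -0.4, -1.5]
width: 0.0174
t 29.0 pos [0.6196 0.216  0.2841] psi 4.4 tilt [-0.01  -0.003 -1.   ] F [-1.1 -0.4 -1.5] w 0.0174 j [ 0.29  0.45  1.51 -0.    1.19  0.21]
 shift [49.1 -0.1 -5.8] turn [-0.5  0.1  0.6]
```

```bash
python3 -m handwheel '[255,15,0,-4,0,0,0, 255,30,0,-4,0,0,0,255,45,0,-4,0,0,0,255,50,0,-4,0,0,0,255,50,0,-4,0,0,0]' ; python3 - <<'E'
from h import *
st(); goal(.6185,.2217,.215,4.9)
p,d=read_camera("side")
cv2.imwrite("pics/side14.png",cv2.resize(p[200:320,190:310],None,fx=4,fy=4,interpolation=2)[:,:,::-1])
E
```

```text
t: 29.5
ee_pos: [0.6206, 0.2207, 0.2416]
eef_rot: [1.151, 1.245, -1.152]
contact_force: [0.8, 0.4, -1.3]
width: 0.0172
t 29.5 pos [0.6206 0.2207 0.2416] psi 4.5 tilt [-0.001 -0.    -1.   ] F [ 0.8  0.4 -1.3] w 0.0172 j [ 0.3   0.48  1.56 -0.    1.1   0.22]
 shift [26.6 -2.  -1.2] turn [-0.4  0.   0. ]
```

View pics/side14.png

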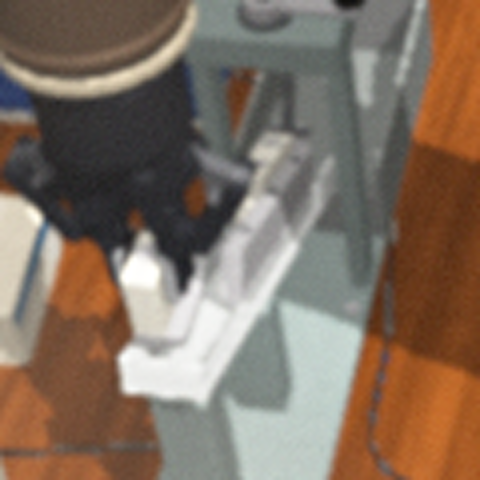

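C is above the bay with its foot on the rail side, and two are queued beyond it. Lowering and releasing.

```bash
python3 -m handwheel '[255,12,-1.7,-1,-0.4,0,0,255,20,-1.7,-1,-0.4,0,0,255,24.5,-1.7,-1,-0.4,0,0,255,24.5,-1.7,-1,-0.4,0,0]'; python3 -m handwheel '[255,1,0,0,0,0,0,0,1,0,0,0,0,0,0,1,0,0,0,0,0,0,1,0,0,0,0,0,0,1,0,0,0,0,0,0,-20,0,0,0,0,0,0,-60,0,0,0,0,0,0,-100,0,0,0,0,0]' ; python3 - <<'E'
from h import *
st(); goal(.46,.10,.36,4.9)
for n in("side","top"):
    p,d=read_camera(n)
    v,u=(190,190) if n=="side" else (110,160)
    cv2.imwrite(f"pics/{n}15.png",cv2.resize(p[v:v+130,u:u+150],None,fx=4,fy=4,interpolation=2)[:,:,::-1])
E
```

```text
t: 29.95
ee_pos: [0.6191, 0.2217, 0.2167]
eef_rot: [1.145, 1.249, -1.147]
contact_force: [0.4, -0.6, -1.5]
width: 0.0172
t: 30.75
ee_pos: [0.6188, 0.2217, 0.318]
eef_rot: [1.145, 1.249, -1.147]
contact_force: [2.6, 0.4, 0.3]
width: 0.0858
t 30.75 pos [0.6188 0.2217 0.318 ] psi 4.9 tilt [-0.001 -0.    -1.   ] F [2.6 0.4 0.3] w 0.0858 j [0.3  0.42 1.47 0.   1.25 0.21]
 shift [ -41.7 -168.7  107.7] turn [0.  0.  0.1]
```

View pics/side15.png

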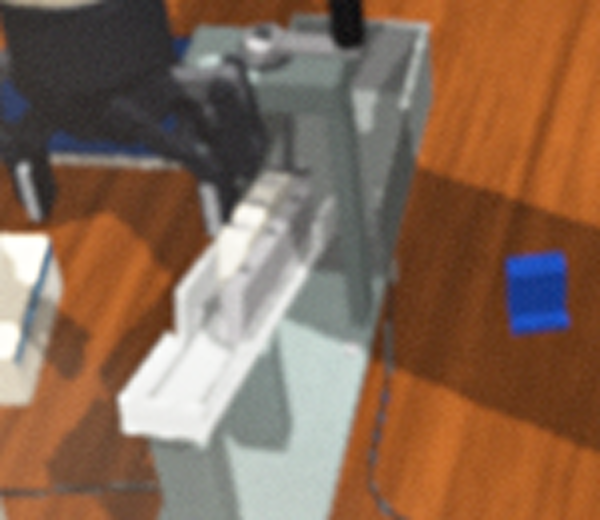

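View pics/top15.png

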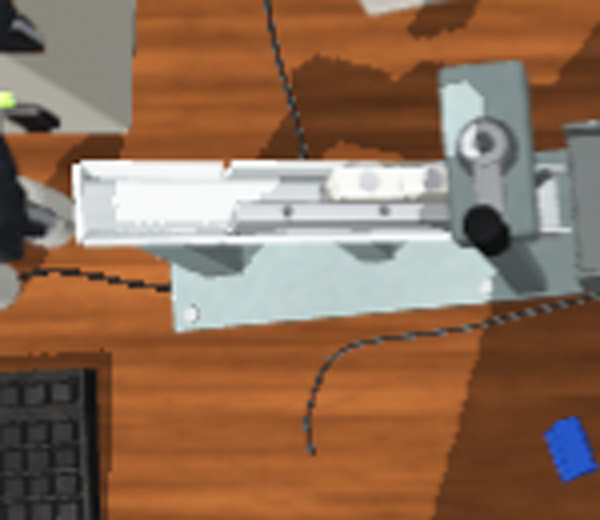

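Three carriers are queued (tops at (255,215), (240,245) and further down; in the top view (370,182), (435,178)). I'll move above the knob and check the bench for a fourth.

```bash
python3 -m handwheel '[0,-50,0,0,0,0,0, 0,-50,-15,45,0,0,0, 0,-50,-30,90,0,0,0, 0,-50,-45,135,0,0,0, 0,-45,-60,180,0,0,0, 0,-42,-60,218,0,0,0, 0,-42,-60,218,0,0,0, 0,-42,-60,218,0,0,0]' ; python3 - <<'E'
from h import *
st(); goal(.5775,-.0012,.277,4.9)
for n in("side","top"):
    p,d=read_camera(n); cv2.imwrite(f"pics/{n}16.png",p[:,:,::-1])
    print(n,[(round(r["conf"],2),np.round(r["location"])) for r in search_frame(n,"carrier_0")])
E
```

```text
t: 31.65
ee_pos: [0.5781, -0.0012, 0.3591]
eef_rot: [1.148, 1.248, -1.147]
contact_force: [0.2, 1.1, -0.3]
width: 0.0856
t 31.65 pos [ 0.5781 -0.0012  0.3591] psi 4.8 tilt [-0.  0. -1.] F [ 0.2  1.1 -0.3] w 0.0856 j [-0.05  0.27  1.59  0.    1.27 -0.14]
 shift [82.1 -0.5 -0. ] turn [-0.1 -0.   0. ]
side [(0.68, array([324., 264.])), (0.48, array([256., 235.]))]
top [(0.47, array([303., 223.]))]
```

View pics/side16.png

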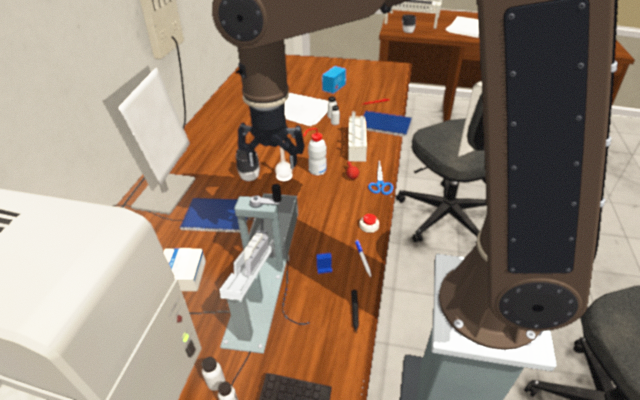

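View pics/top16.png

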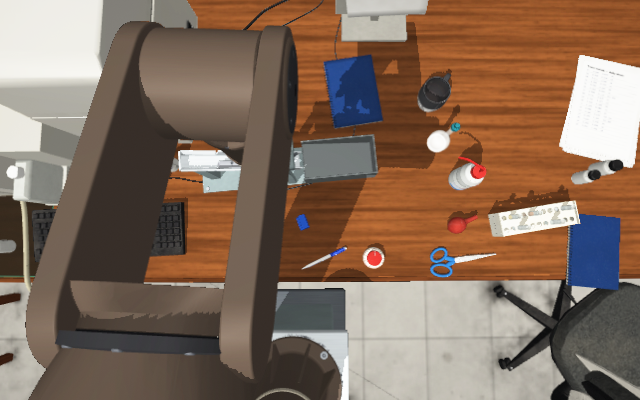

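Only the blue look-alike is left on the bench, so all three carriers are queued. Gripping the knob.

```bash
python3 -m handwheel '[0,40,-0.5,0,0,0,0, 0,82,-0.5,0,0,0,0, 0,82,-0.5,0,0,0,0, 0,82,-0.5,0,0,0,0, 255,82,-0.5,0,0,0,0, 255,82,-0.5,0,0,0,0, 255,82,-0.5,0,0,0,0, 255,82,-0.5,0,0,0,0]' ; python3 -m handwheel '[255,0,0,0,0,0,0,255,0,0,0,0,0,0]';  python3 -c "
from h import *
st()"
```

```text
t: 32.65
ee_pos: [0.578, -0.0005, 0.2782]
eef_rot: [1.146, 1.247, -1.145]
contact_force: [0.3, -1.0, -0.3]
width: 0.0281
t: 32.85
ee_pos: [0.5776, -0.0006, 0.2781]
eef_rot: [1.146, 1.248, -1.146]
contact_force: [-3.7, 0.2, 8.5]
width: 0.0203
t 32.85 pos [ 0.5776 -0.0006  0.2781] psi 4.9 tilt [ 0. -0. -1.] F [-3.7  0.2  8.5] w 0.0203 j [-0.05  0.33  1.71 -0.    1.1  -0.14]
```

```bash
python3 -m handwheel '[255,0,3.3,18.8,0,0,0, 255,0,12.9,35.4,0,0,0, 255,0,27.5,47.6,0,0,0, 255,0,45.4,54.2,0,0,0, 255,0,64.6,54.2,0,0,0, 255,0,82.5,47.6,0,0,0, 255,0,97.1,35.4,0,0,0, 255,0,106.7,18.8,0,0,0]'; python3 -c "
from h import *
st()"
```

```text
t: 33.65
ee_pos: [0.6857, -0.01, 0.2779]
eef_rot: [1.146, 1.249, -1.147]
contact_force: [-15.8, 1.6, 10.6]
width: 0.0204
t 33.65 pos [ 0.6857 -0.01    0.2779] psi 4.9 tilt [-0.001  0.    -1.   ] F [-15.8   1.6  10.6] w 0.0204 j [-0.06  0.49  1.45  0.    1.2  -0.14]
```

```bash
python3 -m handwheel '[255,0,2.5,-18.8,0,0,0, 255,0,-0.7,-37.6,0,0,0, 255,0,-10.2,-54.2,0,0,0, 255,0,-24.6,-66.4,0,0,0, 255,0,-42.5,-73,0,0,0, 255,0,-61.5,-73,0,0,0, 255,0,-79.3,-66.4,0,0,0, 255,0,-93.8,-54.2,0,0,0]'; python3 -c "
from h import *
st()"; python3 -m handwheel '[255,0,-9.6,16.6,0,0,0, 255,0,-12.9,35.4,0,0,0, 255,0,-9.8,54.2,0,0,0, 255,0,-0.2,70.8,0,0,0, 255,0,14.3,83,0,0,0, 255,0,32.1,89.6,0,0,0, 255,0,51.2,89.6,0,0,0, 255,0,69,83,0,0,0]'; python3 -c "
from h import *
st()"
```

```text
t: 34.45
ee_pos: [0.587, 0.0366, 0.2781]
eef_rot: [1.146, 1.248, -1.144]
contact_force: [8.0, -3.5, 3.0]
width: 0.0205
t 34.45 pos [0.587  0.0366 0.2781] psi 5.0 tilt [ 0.001  0.001 -1.   ] F [ 8.  -3.5  3. ] w 0.0205 j [ 0.01  0.35  1.69  0.    1.1  -0.08]
t: 35.25
ee_pos: [0.6638, -0.041, 0.2778]
eef_rot: [1.147, 1.25, -1.147]
contact_force: [-12.4, 12.7, 9.6]
width: 0.0205
t 35.25 pos [ 0.6638 -0.041   0.2778] psi 4.8 tilt [-0.001  0.001 -1.   ] F [-12.4  12.7   9.6] w 0.0205 j [-0.11  0.46  1.5   0.    1.17 -0.19]
```

```bash
python3 -m handwheel '[255,0,14.2,-13,0,0,0, 255,0,23.8,-29.4,0,0,0, 255,0,27,-48,0,0,0, 255,0,23.8,-66.4,0,0,0, 255,0,14.4,-83,0,0,0, 255,0,0,-95.2,0,0,0, 255,0,-17.9,-101.8,0,0,0, 255,0,-36.8,-101.8,0,0,0]'; python3 -c "
from h import *
st()"; python3 -m handwheel '[255,0,-17.9,6.6,0,0,0, 255,0,-32.5,18.8,0,0,0, 255,0,-42.1,35.4,0,0,0, 255,0,-44.6,44.6,0,0,0, 255,0,-45.4,52,0,0,0,255,0,-45.4,52,0,0,0]'; python3 -c "
from h import *
st()"
```

```text
t: 36.05
ee_pos: [0.6186, 0.0583, 0.2781]
eef_rot: [1.147, 1.248, -1.143]
contact_force: [3.5, -3.2, 4.6]
width: 0.0201
t 36.05 pos [0.6186 0.0583 0.2781] psi 4.9 tilt [ 0.002  0.001 -1.   ] F [ 3.5 -3.2  4.6] w 0.0201 j [ 0.04  0.4   1.61  0.    1.13 -0.04]
t: 36.65
ee_pos: [0.5775, 0.0004, 0.278]
eef_rot: [1.147, 1.248, -1.147]
contact_force: [-4.7, -1.5, 11.8]
width: 0.0207
t 36.65 pos [5.775e-01 4.000e-04 2.780e-01] psi 4.8 tilt [ 0. -0. -1.] F [-4.7 -1.5 11.8] w 0.0207 j [-0.05  0.33  1.71 -0.    1.1  -0.14]
```

Push the last millimetres to the open stop, feeling for it.

```bash
python3 -m handwheel '[255,0,0,1.5,0,0,0,255,0,0,1.5,0,0,0]'; python3 -m handwheel '[255,0,0,1.5,0,0,0,255,0,0,1.5,0,0,0]';python3 -m handwheel '[255,0,0,1,0,0,0,255,0,0,1,0,0,0]'
```

```text
t: 36.85
ee_pos: [0.5775, 0.0, 0.2779]
eef_rot: [1.147, 1.249, -1.146]
contact_force: [-5.3, 2.9, 12.5]
width: 0.0206
t: 37.05
ee_pos: [0.5775, -0.0003, 0.2779]
eef_rot: [1.148, 1.25, -1.145]
contact_force: [-6.0, 12.3, 13.7]
width: 0.0202
t: 37.25
ee_pos: [0.5775, -0.0005, 0.2779]
eef_rot: [1.149, 1.251, -1.145]
contact_force: [-7.0, 17.7, 13.2]
width: 0.0206
```

The open stop is felt (+18 N). Waiting for the carriers to run out, then looking.

```bash
python3 -m handwheel '[255,0,0,-1.5,0,0,0,255,0,0,-1.5,0,0,0,255,0,0,-1.5,0,0,0,255,0,0,-1.5,0,0,0,255,0,0,-1.5,0,0,0,255,0,0,-1.5,0,0,0,255,0,0,-1.5,0,0,0,255,0,0,-1.5,0,0,0]'; python3 - <<'E'
from h import *
st()
o=[]
for n in("side","top"):
    p,d=read_camera(n)
    v,u=(170,190) if n=="side" else (110,260)
    o.append(cv2.resize(p[v:v+140,u:u+130],None,fx=3,fy=3,interpolation=2))
cv2.imwrite(f"pics/tray17.png",np.hstack(o)[:,:,::-1])
E
```

```text
t: 38.05
ee_pos: [0.5775, -0.0002, 0.2779]
eef_rot: [1.147, 1.249, -1.146]
contact_force: [-5.7, 8.5, 13.2]
width: 0.0207
t 38.05 pos [ 5.775e-01 -2.000e-04  2.779e-01] psi 4.9 tilt [-0.     0.001 -1.   ] F [-5.7  8.5 13.2] w 0.0207 j [-0.05  0.33  1.71  0.    1.1  -0.14]
```

View pics/tray17.png

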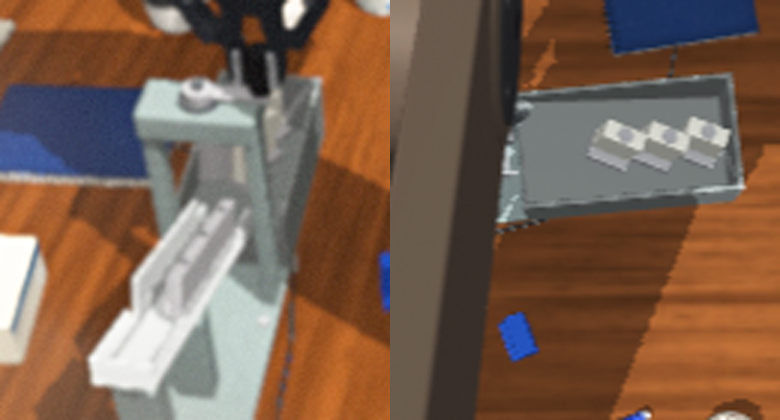

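The crop shows all three carriers in the tray at (620,140), (665,140) and (705,140), and the channel is empty. Winding it shut.

```bash
python3 -m handwheel '[255,0,3.3,-18.8,0,0,0, 255,0,12.8,-35.4,0,0,0, 255,0,27.3,-47.6,0,0,0, 255,0,45.1,-54.2,0,0,0, 255,0,64.1,-54.2,0,0,0, 255,0,81.9,-47.6,0,0,0, 255,0,96.4,-35.4,0,0,0, 255,0,105.9,-18.8,0,0,0]'; python3 -c "
from h import *
st()"; python3 -m handwheel '[255,0,3.2,18.8,0,0,0, 255,0,0,37.6,0,0,0, 255,0,-9.4,54.2,0,0,0, 255,0,-23.8,66.4,0,0,0, 255,0,-41.6,73,0,0,0, 255,0,-60.7,73,0,0,0, 255,0,-78.5,66.4,0,0,0, 255,0,-93,54.2,0,0,0]'; python3 -c "
from h import *
st()"
```

```text
t: 38.95
ee_pos: [0.6829, 0.027, 0.2779]
eef_rot: [1.146, 1.248, -1.145]
contact_force: [-8.7, -2.0, 10.1]
width: 0.0202
t 38.95 pos [0.6829 0.027  0.2779] psi 4.9 tilt [ 0.001  0.    -1.   ] F [-8.7 -2.  10.1] w 0.0202 j [-0.    0.49  1.46  0.    1.19 -0.09]
t: 39.75
ee_pos: [0.594, -0.0353, 0.278]
eef_rot: [1.148, 1.246, -1.145]
contact_force: [12.1, 9.8, 2.7]
width: 0.0207
t 39.75 pos [ 0.594  -0.0353  0.278 ] psi 4.8 tilt [ 0.003  0.    -1.   ] F [12.1  9.8  2.7] w 0.0207 j [-0.11  0.36  1.67  0.    1.11 -0.2 ]
```

```bash
python3 -m handwheel '[255,0,-9.6,-16.6,0,0,0, 255,0,-12.9,-35.4,0,0,0, 255,0,-9.7,-54.2,0,0,0, 255,0,-0.2,-70.8,0,0,0, 255,0,14.3,-83,0,0,0, 255,0,32.1,-89.6,0,0,0, 255,0,51.2,-89.6,0,0,0, 255,0,69,-83,0,0,0]'; python3 -c "
from h import *
st()"; python3 -m handwheel '[255,0,14.3,12.2,0,0,0, 255,0,23.8,28.8,0,0,0, 255,0,27,47.6,0,0,0, 255,0,23.8,66.4,0,0,0, 255,0,14.3,83,0,0,0, 255,0,-0.2,95.2,0,0,0, 255,0,-18,101.8,0,0,0, 255,0,-37,101.8,0,0,0]'; python3 -c "
from h import *
st()"
```

```text
t: 40.55
ee_pos: [0.6563, 0.0546, 0.278]
eef_rot: [1.146, 1.249, -1.144]
contact_force: [-3.7, -5.0, 7.9]
width: 0.0206
t 40.55 pos [0.6563 0.0546 0.278 ] psi 5.0 tilt [ 0.001  0.001 -1.   ] F [-3.7 -5.   7.9] w 0.0206 j [ 0.04  0.45  1.52  0.    1.17 -0.05]
t: 41.35
ee_pos: [0.6272, -0.0507, 0.2779]
eef_rot: [1.149, 1.248, -1.145]
contact_force: [3.9, 22.0, 5.0]
width: 0.0204
t 41.35 pos [ 0.6272 -0.0507  0.2779] psi 4.8 tilt [ 0.001  0.002 -1.   ] F [ 3.9 22.   5. ] w 0.0204 j [-0.13  0.41  1.59  0.    1.14 -0.22]
```

```bash
python3 -m handwheel '[255,0,-17.9,-7.2,0,0,0, 255,0,-32.4,-19.2,0,0,0, 255,0,-41.8,-35.6,0,0,0, 255,0,-44.4,-44.6,0,0,0, 255,0,-45,-52,0,0,0,255,0,-45,-52,0,0,0]'; python3 -m handwheel '[255,0,0,-2,0,0,0,255,0,0,-2,0,0,0]'; python3 -m handwheel '[255,0,0,-2,0,0,0,255,0,0,-2,0,0,0]';python3 -m handwheel '[255,0,0,-1,0,0,0,255,0,0,-1,0,0,0]'
```

```text
t: 41.95
ee_pos: [0.5777, -0.0026, 0.2779]
eef_rot: [1.146, 1.248, -1.145]
contact_force: [-2.9, 1.1, 11.8]
width: 0.0201
t: 42.15
ee_pos: [0.5776, -0.0012, 0.2779]
eef_rot: [1.146, 1.248, -1.146]
contact_force: [-3.2, 0.6, 13.5]
width: 0.0205
t: 42.35
ee_pos: [0.5775, 0.0002, 0.2779]
eef_rot: [1.145, 1.248, -1.146]
contact_force: [-4.5, -3.2, 11.7]
width: 0.0204
t: 42.55
ee_pos: [0.5775, 0.0005, 0.2779]
eef_rot: [1.144, 1.247, -1.147]
contact_force: [-4.4, -9.3, 12.7]
width: 0.0202
```

```bash
python3 -m handwheel '[255,0,0,-1.2,0,0,0,255,0,0,-1.2,0,0,0]'; python3 -m handwheel '[255,0,0,2,0,0,0, 0,0,0,2,0,0,0,0,0,0,2,0,0,0,0,0,0,2,0,0,0,0,0,0,2,0,0,0,0,-40,0,2,0,0,0,0,-90,0,2,0,0,0,0,-120,0,2,0,0,0]'; python3 -m handwheel '[0,0,-40,0,0,0,0,0,0,-80,0,0,0,0,0,0,-110,30,0,0,0,0,0,-110,60,0,0,0,0,0,-110,60,0,0,0]'; python3 - <<'E'
from h import *
st()
for n in("side","top"):
    p,d=read_camera(n); np.save(f"dE_{n}.npy",d); cv2.imwrite(f"pics/{n}18.png",p[:,:,::-1])
    for k,z in (("timer",0),("wash_bottle",0),("crank_knob",.287)):
        r=spot_point(n,k)[:1]; print(n,k,[(round(q["conf"],2),atz(n,q["location"],z).round(3)) for q in r])
    P=cloud(n,d);x,y,z=P[...,0],P[...,1],P[...,2]; m=(x>.55)&(x<.75)&(abs(y)<.12)&(z>.303)&(z<.32); print("knobtop",m.sum(),P[m].mean(0).round(4))
E
```

```text
t: 42.75
ee_pos: [0.5774, 0.0007, 0.2779]
eef_rot: [1.143, 1.246, -1.148]
contact_force: [-3.6, -16.6, 11.5]
width: 0.0203
t: 43.55
ee_pos: [0.5776, 0.0012, 0.4006]
eef_rot: [1.147, 1.246, -1.144]
contact_force: [1.0, 1.2, 0.7]
width: 0.0856
t: 44.05
ee_pos: [0.4722, -0.0704, 0.3977]
eef_rot: [1.147, 1.246, -1.147]
contact_force: [1.1, -0.6, -0.6]
width: 0.0854
t 44.05 pos [ 0.4722 -0.0704  0.3977] psi 4.8 tilt [ 0.001 -0.001 -1.   ] F [ 1.1 -0.6 -0.6] w 0.0854 j [-0.21  0.09  1.73 -0.    1.32 -0.29]
side timer [(0.63, array([[ 0.366, -0.229, -0.   ]]))]
side wash_bottle [(0.69, array([[ 0.584, -0.461,  0.   ]]))]
side crank_knob [(0.68, array([[ 0.576, -0.004,  0.287]]))]
knobtop 57 [ 5.781e-01 -3.000e-04  3.095e-01]
top timer [(0.78, array([[ 0.365, -0.232,  0.   ]]))]
top wash_bottle [(0.74, array([[ 0.594, -0.473,  0.   ]]))]
top crank_knob []
knobtop 0 [nan nan nan]<stdin>:7: RuntimeWarning: Mean of empty slice.
  ret = um.true_divide(
```

View pics/side18.png

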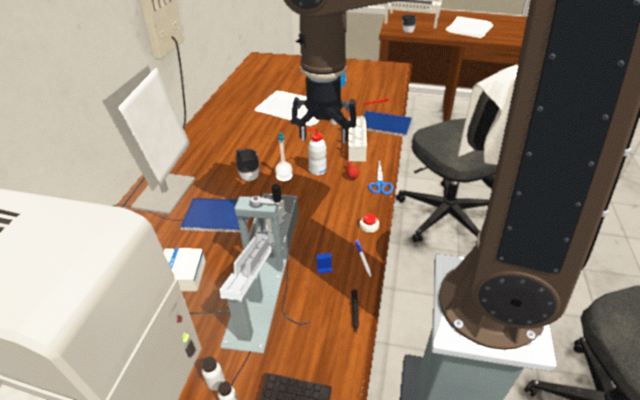

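View pics/top18.png

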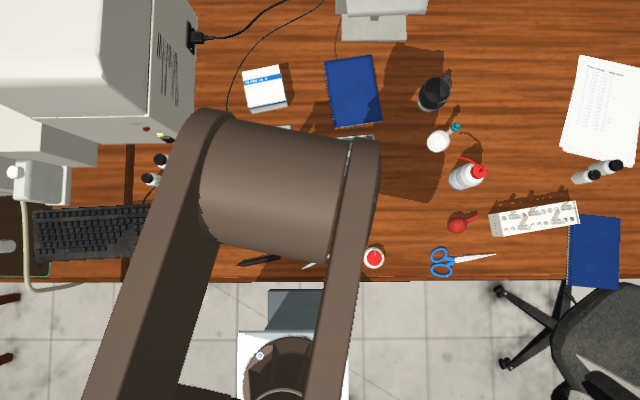

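```bash
python3 -m handwheel '[0,0,0,-50,0,0,0,0,0,0,-100,0,0,0,0,0,0,-150,0,0,0,0,0,0,-200,0,0,0,0,0,0,-240,0,0,0,0,0,0,-240,0,0,0,0,0,0,-240,0,0,0,0,0,0,-240,0,0,0]'; python3 - <<'E'
from h import *
st()
p,d=read_camera("top"); cv2.imwrite("pics/top19.png",cv2.resize(p[90:290,200:420],None,fx=3,fy=3)[:,:,::-1])
E
```

```text
t: 45.25
ee_pos: [0.4521, 0.1706, 0.3972]
eef_rot: [1.145, 1.248, -1.146]
contact_force: [-0.1, -0.3, 0.4]
width: 0.0855
t 45.25 pos [0.4521 0.1706 0.3972] psi 4.9 tilt [-0. -0. -1.] F [-0.1 -0.3  0.4] w 0.0855 j [ 0.3   0.1   1.72 -0.    1.32  0.21]
```

View pics/top19.png

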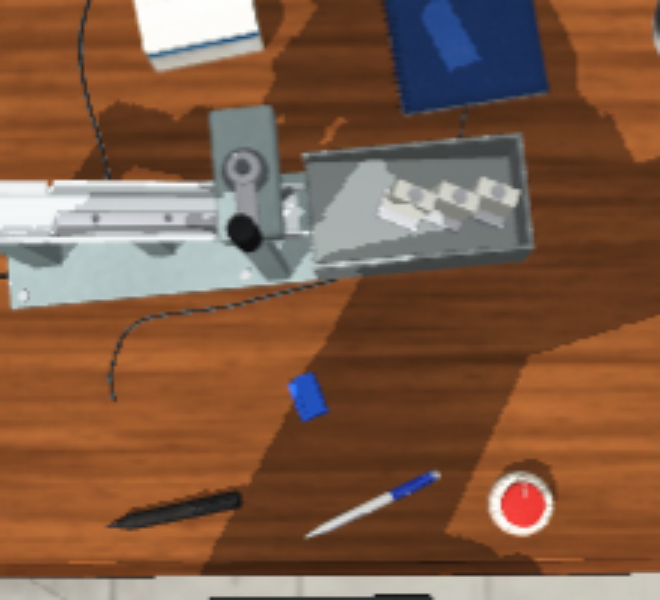

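The final view shows three carriers in the tray at (412,200), (455,205) and (495,200). The knob is at the shut position (243,233), and the timer (520,503) and the blue piece (308,396) are undisturbed. Handing in.

```bash
python3 -c "
from bench import *
print(hand_in())"
```

```text
the job is handed in; nothing more can be done
None
```

I finished the job and handed it in; it took about 45 s of the 210 s allowed.

- **Shutting the gate:** The crank started about 1.3 turns open. I wound it clockwise until it hit the shut stop, which pushed back with 15 N.
- **Loading:** Three white carriers were on the bench, and no fourth showed in either camera. I dropped each one into the bay with its foot on the rail side, and all three slid down and queued at the gate.
- **Releasing and closing:** I wound two full turns anticlockwise to the open stop (18 N) and saw all three carriers in the tray. I then wound back two turns to the shut stop (17 N) and let go with the arm clear.

**Last checks:**
- **Tray and channel:** all three carriers are in the tray and the channel is empty.
- **Crank:** the knob is back at the shut position. The networks found it only in the side picture because the arm hid it from the top camera; the final top picture shows it there too.
- **Timer and wash bottle:** the networks' positions match the start to within about 12 mm, which is within their own scatter.
- **Look-alike:** the blue piece stands where it was.
- **Camera offset:** the two cameras differed by about 4–5 mm in y throughout. I used the side camera's values, which agreed with what the arm felt at the crank.

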